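# Make up a mineral kit and a fossil kit

### The arm

A 6-joint arm with a two-finger parallel gripper is mounted at the origin on a cart in front of the work surface, level with it; the furniture and walls round the work are solid. World frame = base frame: x ahead of the robot, y to its left, z up, the work surface at z = 0. Lengths are in mm, angles in rad, forces in N, time in s.
With the tool pointing down it reaches from about 350 to 725 mm from the base axis. Payload 4.3 kg.
Tool frame: the origin (TCP) lies between the finger pads; the fingertips stand 22 mm ahead of it and the grasp point (between the pads) lies 3 mm ahead of it (env.tcp_to_tips is the distance from the TCP to the fingertips, in mm); x points along the fingers, y is the direction in which the jaws open and shut, and the axes are right-handed (so a half turn about x gives the same grasp; the last joint's range is limited). The gripper opens to 85 mm and grips with 20 to 120 N. Pads are 22 mm wide; open, the fingers measure 114 mm over their backs; the gripper's body (76 mm by 85 mm) begins 54 mm behind the grasp point. The pads swing forward as they close: fully open they stand 13 mm farther back than shut.
Start: joints at [1.222, 0.377, 0.081, 1.274, 0, 1.46], TCP at [136.013, 558.717, 253.329] pointing down, gripper open.
Joint ranges: [-2.72, 2.72], [-0.84, 1.66], [-1.02, 1.22], [-1.77, 2.12], [-1.37, 1.28], [-3.14, 3.14]. Speed limits (rad/s): [2.57, 2.57, 3.14, 3.14, 3.14, 3.14].

### API

Orientations are given as a unit quaternion [w, x, y, z].
In Python, from workcell import status, camera, calibration, sign_off, nets, env gives the robot as it stands. The module is installed in compiled form; this text tells all that it offers.
- The arm moves only by the shell command python3 -m creep 'ROWS' [OPENING] [FORCE]. ROWS is a JSON object of lists of equal length, an entry for each row: "dp": the shift along the tool's x, y, z in m, a list of three; "spin": the turn about the tool's x in rad. A call has 1 to 20 rows; each row is the pose to reach, as a shift and turn from the pose commanded when the call began, along the tool's axes at that moment; what a row does not reach only later rows make up. A row lasts 1/10 s, in which the tool goes at most 50 mm and 8.59 degrees, less where a joint would pass 70% of its speed; a pose out of reach is approached as far as the arm can. A call with a gripper value outside its range is refused whole. OPENING is the opening, from -1 (shut) to 1 (fully open), set as the call begins (- or left out, the last holds). The fingers move at their own pace and stop on an object; FORCE is the grip in N (left out, the last holds). Time passes only in rows, so rows that repeat a pose let the fingers close. It gives the time, the measured TCP pose, the force and the opening at its end, in the units of the state.
- status.state(): the state, without advancing time (a new reading comes with each control period).
- camera(name): name is "scene" or "top"; returns (picture, depth): 384x512x3 uint8, red, green, blue; 384x512 float32, mm along the optical axis (not along the pixel's ray), 0 where there is no reading.
- calibration(name): a dict with "fx", "fy", "cx", "cy" (pixels), "cam_to_world" (4x4, takes a point from camera to world coordinates). Camera axes: x right, y down, z forward; pixel columns grow to the right and rows downward; lengths in mm; the calibration is good to about 2 mm. A picture is of the moment at which its call begins. calibration takes no time and is no camera call.
- sign_off(): hands the job in, once; it reports no verdict.
Trained networks look in the newest picture that a camera, given by its name, has taken for a name from the list of things; names that differ only in an ending like _2 or _b are one class to them, and where a whole thing is asked for, a point or a joint stands for the part that bears it (a point fixed in the world has none). Each returns a list of dicts, best first, with "confidence" (0 to 1); they miss things now and then, are a little off and sometimes report something else, mostly with a low value. They report only what shows in the picture. A call takes as long as a camera call. They do not tell look-alikes from the thing itself.
- nets.search_frame(camera, name): "point" ([row, column] in pixels, amid what is visible of it).
- nets.regions_of(camera, name): "pixels" (384x512 bool, what is visible of it) and "point" ([row, column] in pixels, amid what is visible of it).
- nets.tip_of(camera, name): "point" ([row, column] in pixels: a listed point, or the origin of a listed thing).
The state is a dict: "t": time; "joints": joint angles; "joint_velocities": joint speeds; "tau": joint torques, N m; "eef_pos": TCP position; "eef_rot": TCP orientation; "ft_force": force on the tool from outside, world axes, zero at the start; "ft_torque": the same for the moment, N m; "width": finger opening in mm.
Only numpy, scipy, OpenCV 4.12 (cv2) and the standard library are available. Lean on these libraries where they do the work, as an engineer would, in place of code of your own. Each camera call takes 0.05 s, during which the arm holds its last target.

### The job

Make up two class kits from the stock on the bench. Mineral kit, in the three-compartment tray: the dark red-brown hematite lump in the compartment at the end with the brass knob, the bar magnet in the middle one and the cream streak plate in the other end. Fossil kit, in the two-compartment tray: the horn coral standing upright in the compartment at the end with the knob and the hand lens in the other. Each thing lies flat on its compartment's floor the way up it was found, and the pink stone, the dark grey stone and the brush stay where they are.

Things in the scene. Friction and masses are not known exactly. Their poses are not given: they have to be found in the camera images.
- tray_three: mineral kit tray: shallow wooden tray 124 x 304 mm, THREE compartments in a row, small brass knob on one end. Fixed. Floor 6 mm thick; rim and walls 4 mm thick, tops at 16 mm. Compartments 96 (y) x 116 (x) mm inside. Origin: centre of underside; y along the row, z up. Knob on the +y end, 19 mm out. Compartment centres y = +0.100 m (knob end), 0, -0.100 m (plain end), x = 0.
- tray_two: fossil kit tray: shallow wooden tray 124 x 204 mm, TWO compartments in a row, small brass knob on one end. Fixed. Floor 6 mm thick; rim and walls 4 mm thick, tops at 16 mm. Compartments 96 (y) x 116 (x) mm inside. Origin: centre of underside; y along the row, z up. Knob on the -y end, 19 mm out. Compartment centres y = -0.050 m (knob end), +0.050 m (plain end), x = 0.
- hematite_lump: lump of hematite, dark red-brown irregular stone, 59 (x) x 75 (y) x 48 (z) mm, about 0.3 kg. Lies flat on the worktop; origin at the centre of its underside, z up. Grasp across its x.
- bar_magnet: bar magnet, a plain bar 15 (x) x 66 (y) x 27 (z) mm, half red and half blue. Lies flat on the worktop; origin at the centre of its underside, z up. Grasp across its x.
- streak_plate: unglazed streak plate, a cream-coloured thin tile 48 (x) x 64 (y) x 8 (z) mm. Lies flat on the worktop; origin at the centre of its underside, z up. Grasp across its x, with the fingertips almost on the worktop.
- horn_coral: pale horn coral fossil, a pointed cone standing on its wide end, about 42 mm across at the foot and 66 mm high. Origin at the centre of its underside, z up to the tip. It narrows upward, so grasp it low, fingertips close above the surface (across its x or any other way).
- folding_lens: folding hand lens lying open and flat, brass-yellow: a case plate and a ring in line, 27 (x) x 70 (y) x 10 (z) mm. Lies flat on the worktop; origin at the centre of its underside, z up. The solid case plate is the +y half (y -5 to +35 mm), the open ring the -y half. Grasp across its x at about y = +10 mm, fingertips almost on the surface.
- feldspar_bit: small pink blocky stone 51 x 57 x 42 mm; bystander, not part of a kit, leave it where it is.
- slate_dark: small dark grey wedge-shaped stone 57 x 78 x 50 mm; bystander, not part of a kit, leave it where it is. It stands before a tall steel cupboard (front at x = 0.67 m, y 0.14 to 0.52 m, 0.40 m high; wall cabinets hang above z = 0.48 m beyond x = 0.67 m): swing the arm well clear of these.
- dust_brush: flat dusting brush with wooden handle, 36 x 175 x 11 mm; bystander, leave it where it is.
Not all that is in view belongs to the job. Leave any turquoise look-alike of the hematite_lump alone.

How it is judged (in metres and radians):
At the end, for the whole second after the job is handed in: All five things rest, released, in their own compartments: origin within 45 mm along the row and 52 mm across of the compartment centre, underside within 4 mm of the tray floor, tilted under 0.15 rad; the two stones and the brush within 30 mm of where they started (x of hematite_lump in the frame of tray_three between -0.052 and 0.052 m and y of hematite_lump in the frame of tray_three between 0.055 and 0.145 m and z of hematite_lump in the frame of tray_three between 0.002 and 0.01 m and angle between each of hematite_lump, bar_magnet, streak_plate, horn_coral, folding_lens's own z axis and vertical below 0.15 rad and linear speed of each of hematite_lump, bar_magnet, streak_plate, horn_coral, folding_lens below 0.02 m/s and x of bar_magnet in the frame of tray_three between -0.052 and 0.052 m and y of bar_magnet in the frame of tray_three between -0.045 and 0.045 m and z of bar_magnet in the frame of tray_three between 0.002 and 0.01 m and x of streak_plate in the frame of tray_three between -0.052 and 0.052 m and y of streak_plate in the frame of tray_three between -0.145 and -0.055 m and z of streak_plate in the frame of tray_three between 0.002 and 0.01 m and x of horn_coral in the frame of tray_two between -0.052 and 0.052 m and y of horn_coral in the frame of tray_two between -0.095 and -0.005 m and z of horn_coral in the frame of tray_two between 0.002 and 0.01 m and x of folding_lens in the frame of tray_two between -0.052 and 0.052 m and y of folding_lens in the frame of tray_two between 0.005 and 0.095 m and z of folding_lens in the frame of tray_two between 0.002 and 0.01 m and distance of each of feldspar_bit, slate_dark, dust_brush from where it was at the start of the episode below 0.03 m); the robot touches nothing.
It fails at once if a bystander (pink stone, dark grey stone or brush) is moved by more than 30 mm (distance of any of feldspar_bit, slate_dark, dust_brush from where it was at the start of the episode above 0.03 m).
It also fails if it takes over 144 s, if anything falls off the work surface, if the arm or the gripper's body presses on something with over 40 N, if the wrist force passes 120 N, or if a joint passes its speed limit or range.

## Working session

There is one attempt and no reset: what is moved stays moved. The work goes in short steps, Python scripts to look and compute and a shell command to move; the robot and the scene stay as the last step left them, time stands still between calls to the robot, and variables do not carry over. Pictures are saved under pics/ and viewed, and the job is handed in when it is done.

```bash
mkdir -p pics; cat > h.py <<'E'
import numpy as np,cv2
from workcell import status,camera,calibration,nets,env
def snap(n,f):
    p,d=camera(n); cv2.imwrite('pics/'+f,cv2.cvtColor(p,cv2.COLOR_RGB2BGR)); np.save('pics/'+f[:-4]+'_d.npy',d); np.save('pics/'+f[:-4]+'_p.npy',p); return p,d
def cloud(n,d):
    c=calibration(n);T=np.array(c['cam_to_world']);v,u=np.mgrid[:384,:512]
    P=np.stack([(u-c['cx'])/c['fx']*d,(v-c['cy'])/c['fy']*d,d,np.ones_like(d)],-1)@T.T
    P=P[...,:3]; P[d<=0]=np.nan; return P
E
python3 - <<'E'
from h import *
for n in('scene','top'):
    p,d=snap(n,n+'0.png'); P=cloud(n,d); print(n,np.array(calibration(n)['cam_to_world'])[:3,3],np.isnan(P[...,0]).mean())
    cv2.imwrite(f'pics/{n}0b.png',cv2.resize(cv2.imread(f'pics/{n}0.png'),(800,600)))
s=status.state();print(s)
E
```

```text
scene [-330.1950732  -862.79118333  816.52075173] 0.003987630208333333
top [ 394.23360079    6.37852711 1467.4003399 ] 0.004302978515625
{'t': 0.1, 'joints': array([ 1.22167358e+00,  3.78027297e-01,  7.97837191e-02,  1.27440795e+00,
       -2.66546243e-05,  1.46050117e+00]), 'joint_velocities': array([-0.00072925, -0.0030782 ,  0.0032028 ,  0.00301169, -0.00076374,
        0.00037418]), 'tau': array([ 1.49645752e-03, -4.64693069e+01,  2.70581907e+01,  1.20263835e-02,
       -1.38847618e-04,  3.18228025e-06]), 'eef_pos': array([135.83640115, 558.16678515, 252.44236457]), 'eef_rot': array([ 0.70193075,  0.08359689,  0.70221109, -0.08487855]), 'ft_force': array([ 0.16559463, -0.79385145, -0.99933405]), 'ft_torque': array([ 0.02259767, -0.00456169, -0.00601619]), 'width': 85.46959323531259}
```

View pics/top0b.png

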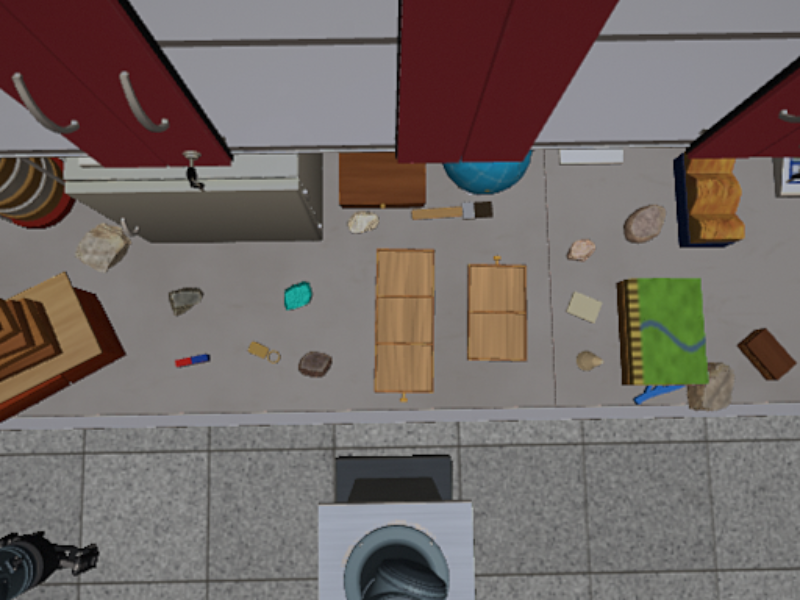

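View pics/scene0b.png

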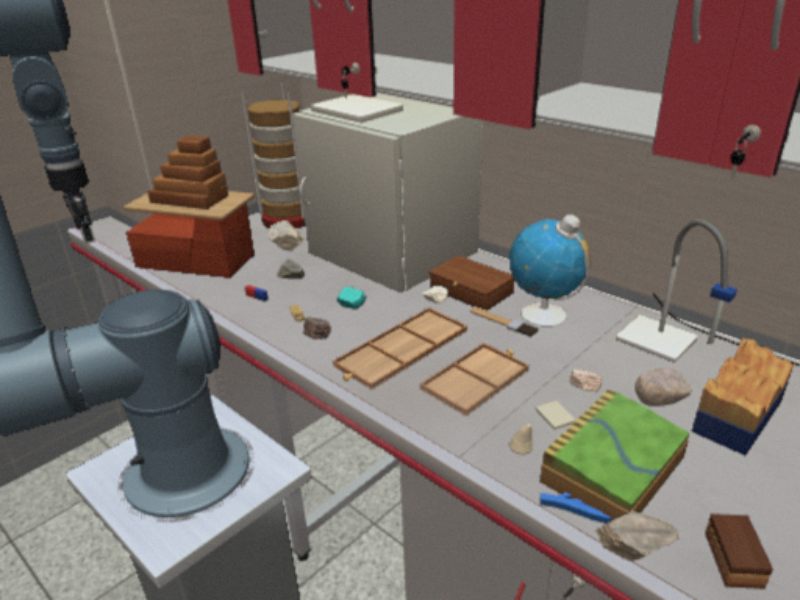

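The top view has world +x up and +y left. In 800x600 pixels:
- **Three-compartment tray:** (405,320), knob at the bottom, towards the robot.
- **Two-compartment tray:** (497,312), knob at the top.
- **Hematite candidates:** (315,363) is dark brown and (298,296) is turquoise. The grey stone at (185,299) is slate. The brown one fits.
- **Other items:** magnet (192,360), lens (264,352), plate (585,306), coral (589,361).

Next I'll measure each of these and check an enlarged crop.

```bash
python3 - <<'E'
from h import *
p=np.load('pics/top0_p.npy');d=np.load('pics/top0_d.npy');P=cloud('top',d)
cv2.imwrite('pics/crop0.png',cv2.cvtColor(cv2.resize(p[150:260,90:410],(800,275),interpolation=cv2.INTER_CUBIC),cv2.COLOR_RGB2BGR))
z=P[170:250,100:400,2];print('table z',np.nanmedian(P[225:250,100:230,2]))
for n in['tray_three','tray_two','hematite_lump','bar_magnet','streak_plate','horn_coral','folding_lens','feldspar_bit','slate_dark','dust_brush']:
    for r in nets.regions_of('top',n)[:2]:
        m=r['pixels'];Q=P[m];Q=Q[~np.isnan(Q[:,0])]
        rc=cv2.minAreaRect(Q[:,:2].astype(np.float32))
        print(n,round(r['confidence'],2),np.round(r['point']),m.sum(),'rect c',np.round(rc[0]),np.round(rc[1]),round(rc[2],1),'med',np.round(np.median(Q,0)),'zmax',Q[:,2].max().round(1),'bb',np.round(Q.min(0)[:2]),np.round(Q.max(0)[:2]))
    t=nets.tip_of('top',n)[:2]
    for q in t:
        r_,c_=np.round(q['point']).astype(int);print('   tip',round(q['confidence'],2),q['point'],P[r_,c_].round())
E
```

```text
table z 0.9591339885243997
tray_three 0.58 [206. 257.] 3566 rect c [520. -27.] [130. 326.] 88.4 med [520. -26.   6.] zmax 23.3 bb [357. -95.] [684.  40.]
tray_three 0.49 [197. 320.] 2301 rect c [ 546. -222.] [123. 221.] 87.7 med [ 538. -223.    6.] zmax 24.8 bb [ 436. -286.] [ 657. -158.]
   tip 0.61 [207.1, 257.0] [517. -21.   3.]
tray_two 0.9 [197. 320.] 2372 rect c [ 540. -224.] [132. 208.] 87.6 med [ 535. -223.    6.] zmax 24.8 bb [ 433. -289.] [ 644. -155.]
tray_two 0.34 [195. 375.] 307 rect c [ 546. -412.] [71. 52.] 64.8 med [ 546. -408.    8.] zmax 17.3 bb [ 513. -444.] [ 578. -372.]
   tip 0.92 [196.5, 315.2] [ 551. -215.    2.]
   tip 0.63 [227.9, 128.4] [454. 398.  26.]
hematite_lump 0.74 [234. 204.] 251 rect c [434. 159.] [53. 57.] 57.5 med [434. 158.  36.] zmax 50.8 bb [408. 126.] [457. 191.]
hematite_lump 0.48 [187. 187.] 261 rect c [578. 198.] [52. 70.] 29.3 med [576. 195.  36.] zmax 51.7 bb [548. 167.] [612. 228.]
   tip 0.76 [234.5, 204.8] [430. 148.  39.]
   tip 0.72 [187.9, 187.7] [579. 201.  46.]
   tip 0.67 [230.1, 122.7] [448. 414.  25.]
   tip 0.41 [236.3, 203.0
[... 602 characters left out ...]
x 66.0 bb [ 414. -422.] [ 451. -387.]
   tip 0.49 [192.5, 122.6] [571. 413.  38.]
   tip 0.44 [225.2, 167.6] [462. 270.  19.]
feldspar_bit 0.69 [160. 370.] 216 rect c [ 667. -409.] [46. 71.] 28.6 med [ 663. -404.   29.] zmax 45.2 bb [ 642. -443.] [ 694. -377.]
   tip 0.57 [197.1, 321.6] [ 547. -238.    2.]
   tip 0.51 [159.7, 367.8] [ 662. -388.   39.]
slate_dark 0.83 [189. 114.] 235 rect c [577. 431.] [45. 66.] 30.0 med [574. 431.  39.] zmax 52.0 bb [546. 397.] [596. 462.]
   tip 0.56 [191.5, 119.4] [570. 424.  43.]
dust_brush 0.6 [136. 296.] 470 rect c [ 756. -136.] [ 44. 175.] 7.5 med [ 756. -157.    9.] zmax 20.0 bb [ 737. -223.] [785. -49.]
   tip 0.91 [136.5, 289.9] [ 753. -137.   15.]
```

View pics/crop0.png

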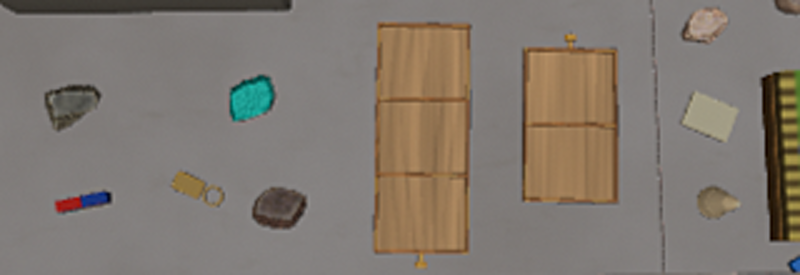

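The crop shows only one dark red-brown lump, at crop (280,207), which is full-image (204,234) as (column,row). The other at crop (252,97) is turquoise, so I'll leave it alone. Next come finer outlines.

```bash
cat > meas.py <<'E'
from h import *
def obj(n,p,c,half,h,thr=22,f=6):
    """outline rect at height h around px c=(col,row)"""
    C=calibration(n);T=np.array(C['cam_to_world'])
    x0,y0=c[0]-half,c[1]-half
    cr=cv2.resize(p[y0:y0+2*half,x0:x0+2*half],None,fx=f,fy=f,interpolation=cv2.INTER_CUBIC)
    lab=cv2.cvtColor(cr,cv2.COLOR_RGB2LAB).astype(float)
    e=np.concatenate([lab[:6].reshape(-1,3),lab[-6:].reshape(-1,3),lab[:,:6].reshape(-1,3),lab[:,-6:].reshape(-1,3)])
    m=(np.linalg.norm((lab-np.median(e,0))*[1,2,2],axis=2)>thr).astype(np.uint8)
    nl,L,st,ce=cv2.connectedComponentsWithStats(m)
    mid=[i for i in range(1,nl)]
    i=max(mid,key=lambda i:st[i,4]);m=(L==i).astype(np.uint8)
    v,u=np.nonzero(m);u=x0+(u+.5)/f-.5;v=y0+(v+.5)/f-.5
    r=np.stack([(u-C['cx'])/C['fx'],(v-C['cy'])/C['fy'],np.ones_like(u)],1)@T[:3,:3].T
    W=T[:3,3]+r*((h-T[2,3])/r[:,2])[:,None]
    W=W[:,:2].astype(np.float32);rc=cv2.minAreaRect(W);co=np.cov((W-W.mean(0)).T);ev,V=np.linalg.eigh(co)
    b=cv2.boxPoints(rc);e1,e2=b[1]-b[0],b[2]-b[1];l=e1 if np.linalg.norm(e1)>np.linalg.norm(e2) else e2
    g=lambda a:round(float(np.degrees(np.arctan2(a[1],a[0]))%180),1)
    o=cr.copy();cs,_=cv2.findContours(m,0,2);cv2.drawContours(o,cs,-1,(255,0,0),1)
    print('rect c',np.round(rc[0],1),'size',np.round(sorted(rc[1]),1),'long axis deg',g(l),'| mean',W.mean(0).round(1),'pca long',g(V[:,1]),'sd',np.sqrt(ev).round(1))
    return o
E
python3 - <<'E'
from meas import *
p=np.load('pics/top0_p.npy');out=[]
for nm,c,half,h in[('hem',(202,233),14,24),('mag',(123,230),18,24),('plate',(374,196),17,8),('coral',(377,231),17,10),('lens',(169,225),18,8),('tray3',(259,205),60,16),('tray2',(318,200),40,16)]:
    print(nm,end=' ');o=obj('top',p,c,half,h);out.append(cv2.resize(o,(200,200)))
out.append(out[0]*0)
cv2.imwrite('pics/seg1.png',cv2.cvtColor(np.vstack([np.hstack(out[:4]),np.hstack(out[4:])]),cv2.COLOR_RGB2BGR))
from scipy.spatial.transform import Rotation as R
q=status.state()['eef_rot'];print(R.from_quat(np.r_[q[1:],q[0]]).as_matrix().round(3))
E
```

```text
hem rect c [434.9 161.4] size [56.5 68.6] long axis deg 74.5 | mean [434.7 161.4] pca long 97.6 sd [13.8 18.1]
mag rect c [447.4 414.7] size [20.7 75.8] long axis deg 100.7 | mean [447.2 414.7] pca long 100.1 sd [ 5.5 21.1]
plate rect c [ 545.  -406.9] size [52.  67.1] long axis deg 65.8 | mean [ 546.1 -408.4] pca long 65.6 sd [13.8 18.5]
coral rect c [ 434.6 -409.8] size [42.9 51.3] long axis deg 118.9 | mean [ 432.8 -409.7] pca long 86.9 sd [10.  13.3]
lens rect c [461.7 268.6] size [29.6 72.2] long axis deg 65.7 | mean [463.8 272.9] pca long 64.9 sd [ 7.7 19.5]
tray3 rect c [516.1 -26.5] size [129.3 325.7] long axis deg 178.2 | mean [522.2 -26.4] pca long 178.1 sd [36.2 88.8]
tray2 rect c [ 546.  -221.6] size [128.6 227.4] long axis deg 177.9 | mean [ 537.6 -221.2] pca long 178.1 sd [36.6 60.2]
[[ 0.     0.237  0.972]
 [ 0.     0.972 -0.237]
 [-1.     0.    -0.   ]]
```

View pics/seg1.png

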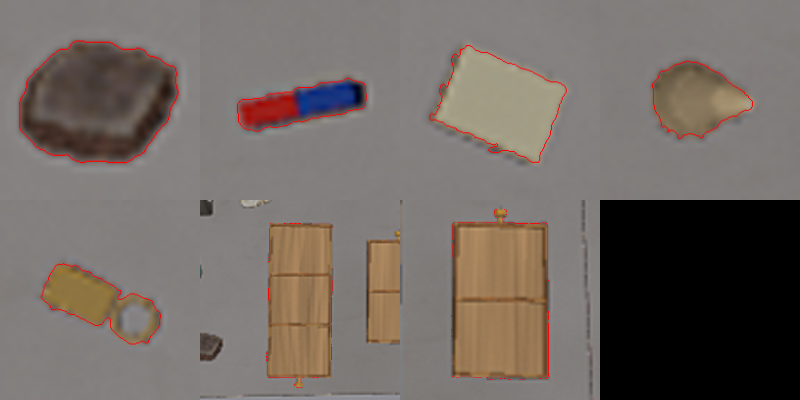

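```bash
cat > go.py <<'E'
import sys
from h import *
from scipy.spatial.transform import Rotation as R
# usage: go.py x y z jawdeg -> dp, spin from the present pose
s=status.state();q=s['eef_rot'];M=R.from_quat(np.r_[q[1:],q[0]]).as_matrix()
th=np.degrees(np.arctan2(M[1,1],M[0,1]));print('t',round(s['t'],2),'pos',s['eef_pos'].round(1),'jaw',th.round(1),'j',np.degrees(s['joints']).round(),'w',round(s['width'],1),'F',s['ft_force'].round(1),'tilt',round(float(np.degrees(np.arccos(-M[2,0]))),2))
a=list(map(float,sys.argv[1:]))
while a:
    x,y,z,j=a[:4];a=a[4:]
    sp=(th-j+180)%360-180
    print('dp',(M.T@(np.array([x,y,z])-s['eef_pos'])/1000).round(4),'spin',round(np.radians(sp),3))
E
python3 go.py 447 415 80 10.4
python3 - <<'E'
from h import *
print(env.tcp_to_tips)
p=np.load('pics/top0_p.npy');d=np.load('pics/top0_d.npy');P=cloud('top',d)
def box(xl,yl,zl):
    m=(P[...,0]>xl[0])&(P[...,0]<xl[1])&(P[...,1]>yl[0])&(P[...,1]<yl[1])&(P[...,2]>zl[0])&(P[...,2]<zl[1]);return P[m]
for zl in[(5,25),(25,45),(45,70)]:
    Q=box((390,480),(-460,-370),zl);print('coral',zl,len(Q),Q.mean(0).round(),Q.min(0).round(),Q.max(0).round())
d2=np.load('pics/scene0_d.npy');P=cloud('scene',d2)
for zl in[(5,25),(25,45),(45,70)]:
    Q=box((390,480),(-460,-370),zl);print('coral scene',zl,len(Q),Q.mean(0).round(),Q.min(0).round(),Q.max(0).round())
for n in('top','scene'):
    P=cloud(n,np.load(f'pics/{n}0_d.npy'));Q=box((385,485),(110,215),(12,70));r=cv2.minAreaRect(Q[:,:2].astype(np.float32));print('hem',n,r,Q.mean(0),Q.min(0),Q.max(0))
E
```

```text
t 1.1 pos [136.  558.7 253.4] jaw 76.3 j [70. 22.  5. 73.  0. 84.] w 85.6 F [ 1.   0.3 -0.7] tilt 0.01
dp [ 0.1733 -0.0661  0.3362] spin 1.15
22.0
coral (5, 25) 84 [ 434. -403.   12.] [ 392. -458.    5.] [ 474. -372.   25.]
coral (25, 45) 51 [ 432. -404.   34.] [ 417. -417.   25.] [ 447. -395.   45.]
coral (45, 70) 43 [ 430. -415.   54.] [ 420. -426.   45.] [ 439. -403.   69.]
coral scene (5, 25) 98 [ 421. -413.   14.] [ 399. -440.    5.] [ 474. -372.   24.]
coral scene (25, 45) 70 [ 422. -413.   34.] [ 415. -424.   25.] [ 435. -394.   45.]
coral scene (45, 70) 44 [ 425. -418.   55.] [ 419. -425.   45.] [ 431. -404.   66.]
hem top ((434.52935791015625, 160.83799743652344), (62.49292755126953, 54.65968322753906), 67.18180084228516) [434.32962441 159.39517261  33.99812199] [408.20625774 125.92094761  12.45633589] [460.21207186 194.10474061  50.82299486]
hem scene ((432.2649230957031, 159.94076538085938), (65.46794891357422, 50.01402282714844), 73.74050903320312) [426.38934375 152.57148541  30.68567037] [405.67340661 124.59200215  12.26137852] [458.79174428 196.44283721  50.43276256]
```

```bash
python3 -m creep '{"dp":[[0.17,-0.066,0.336],[0.17,-0.066,0.336],[0.17,-0.066,0.336],[0.17,-0.066,0.336],[0.17,-0.066,0.336],[0.17,-0.066,0.336],[0.17,-0.066,0.336],[0.17,-0.066,0.336],[0.17,-0.066,0.336],[0.17,-0.066,0.336],[0.17,-0.066,0.336],[0.17,-0.066,0.336]],"spin":[1.15,1.15,1.15,1.15,1.15,1.15,1.15,1.15,1.15,1.15,1.15,1.15]}' 1 40; python3 go.py 447 415 27 10.4
```

```text
t: 2.3
eef_pos: [446.1, 416.2, 84.2]
eef_rot: [0.544, 0.452, 0.544, -0.451]
ft_force: [0.3, -0.9, 0.3]
width: 85.3
t 2.3 pos [446.1 416.2  84.2] jaw 10.6 j [ 37.  31.  -6.  53.   0. 116.] w 85.3 F [ 0.3 -0.9  0.3] tilt 0.07
dp [0.0572 0.0006 0.0014] spin 0.003
```

```bash
python3 -m creep '{"dp":[[0.03,0,0],[0.055,0,0],[0.057,0,0],[0.057,0,0],[0.057,0,0]],"spin":[0,0,0,0,0]}' 1 40; python3 -c "
from h import *
p,d=snap('top','a1.png');cv2.imwrite('pics/a1c.png',cv2.cvtColor(cv2.resize(p[190:270,80:180],(750,600)),cv2.COLOR_RGB2BGR))
p,d=snap('scene','s1.png');cv2.imwrite('pics/s1c.png',cv2.cvtColor(cv2.resize(p[140:230,120:240],(800,600)),cv2.COLOR_RGB2BGR))"
```

```text
t: 2.8
eef_pos: [447.4, 416.2, 28.0]
eef_rot: [0.544, 0.453, 0.543, -0.451]
ft_force: [0.8, -0.2, 0.8]
width: 85.5
```

View pics/s1c.png

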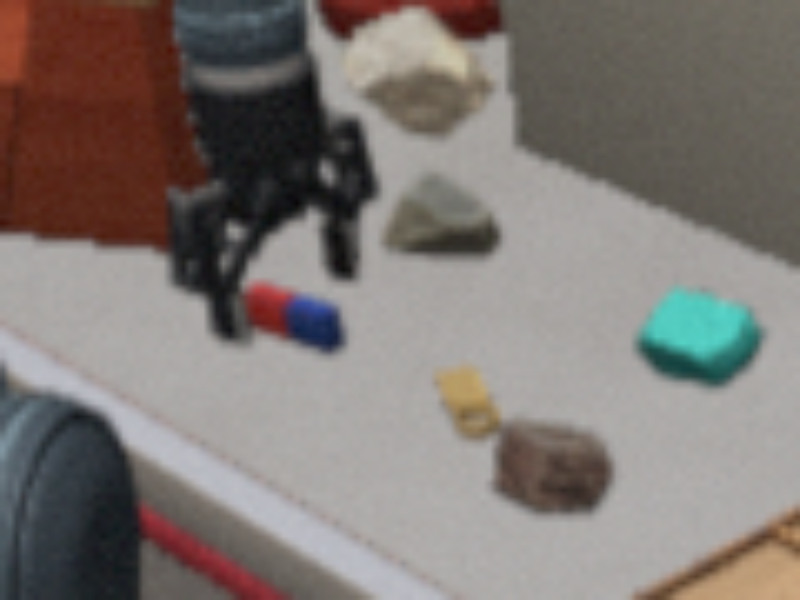

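View pics/a1c.png

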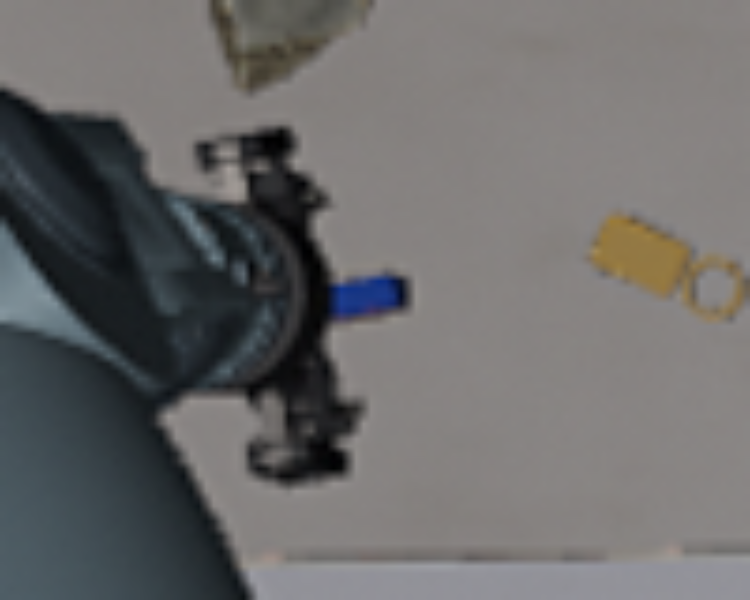

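The jaws straddle the magnet: scene crop shows the fingers at (230,330) and (345,270) with the magnet between them at (290,315). Closing now.

```bash
python3 -m creep '{"dp":[[0,0,0],[0,0,0],[0,0,0],[0,0,0],[0,0,0],[0,0,0],[0,0,0],[0,0,0],[0,0,0],[0,0,0]],"spin":[0,0,0,0,0,0,0,0,0,0]}' -1 40;  python3 -m creep '{"dp":[[-0.02,0,0],[-0.05,0,0],[-0.08,0,0],[-0.08,0,0]],"spin":[0,0,0,0]}'; python3 go.py 526 -27 110 88.2
```

```text
t: 3.9
eef_pos: [447.1, 415.2, 26.5]
eef_rot: [0.543, 0.453, 0.543, -0.452]
ft_force: [-0.6, -0.2, 3.1]
width: 14.5
t: 4.3
eef_pos: [449.1, 416.9, 110.5]
eef_rot: [0.544, 0.455, 0.543, -0.45]
ft_force: [1.6, 0.6, -1.4]
width: 14.2
t 4.3 pos [449.1 416.9 110.5] jaw 10.4 j [ 37.  30.  -4.  56.   0. 117.] w 14.2 F [ 1.6  0.6 -1.4] tilt 0.41
dp [-0.0011 -0.0047  0.4505] spin -1.357
```

```bash
python3 -m creep '{"dp":[[0,0,0.03],[0,-0.001,0.07],[0,-0.002,0.11],[0,-0.002,0.15],[0,-0.003,0.19],[0,-0.003,0.23],[0,-0.004,0.27],[0,-0.004,0.31],[0,-0.005,0.35],[0,-0.005,0.39],[0,-0.005,0.42],[0,-0.005,0.44],[0,-0.005,0.45],[0,-0.005,0.45],[0,-0.005,0.45]],"spin":[-0.1,-0.2,-0.3,-0.4,-0.5,-0.6,-0.7,-0.8,-0.9,-1.0,-1.1,-1.2,-1.3,-1.357,-1.357]}'; python3 go.py 526 -27 33 88.2
```

```text
t: 5.8
eef_pos: [522.4, -28.6, 105.0]
eef_rot: [0.706, 0.012, 0.708, -0.011]
ft_force: [-0.1, -0.4, -0.7]
width: 14.2
t 5.8 pos [522.4 -28.6 105. ] jaw 88.1 j [-10.  21. -19.  50.   0.  -8.] w 14.2 F [-0.1 -0.4 -0.7] tilt 0.14
dp [0.072  0.0017 0.0037] spin -0.002
```

```bash
python3 -m creep '{"dp":[[0.03,0.002,0.004],[0.055,0.002,0.004],[0.065,0.002,0.004],[0.07,0.002,0.004],[0.071,0.002,0.004],[0.071,0.002,0.004]],"spin":[0,0,0,0,0,0]}'; python3 go.py 526 -27 32.5 88.2
```

```text
t: 6.4
eef_pos: [528.1, -26.5, 36.0]
eef_rot: [0.707, 0.011, 0.707, -0.011]
ft_force: [-0.1, 0.3, 0.4]
width: 14.1
t 6.4 pos [528.1 -26.5  36. ] jaw 88.2 j [-10.  26. -23.  41.   0.  -8.] w 14.1 F [-0.1  0.3  0.4] tilt 0.07
dp [ 0.0035 -0.0006 -0.0021] spin -0.001
```

```bash
python3 -m creep '{"dp":[[0.002,0,-0.001],[0.003,0,-0.002],[0.003,0,-0.002]],"spin":[0,0,0]}'; python3 -m creep '{"dp":[[0,0,0],[0,0,0],[0,0,0],[0,0,0],[0,0,0]],"spin":[0,0,0,0,0]}' -0.2 ;python3 -m creep '{"dp":[[-0.02,0,0],[-0.05,0,0],[-0.09,0,0],[-0.09,0,0]],"spin":[0,0,0,0]}' ; python3 go.py 434 161 90 0 434 161 90 180
```

```text
t: 6.7
eef_pos: [525.4, -26.4, 32.6]
eef_rot: [0.707, 0.011, 0.707, -0.011]
ft_force: [-0.1, -0.7, -0.9]
width: 14.3
t: 7.2
eef_pos: [525.5, -26.4, 32.3]
eef_rot: [0.707, 0.011, 0.707, -0.011]
ft_force: [-1.2, -0.2, 0.3]
width: 34.2
t: 7.6
eef_pos: [529.4, -27.1, 127.5]
eef_rot: [0.71, 0.011, 0.704, -0.012]
ft_force: [1.0, -0.1, -0.0]
width: 34.1
t 7.6 pos [529.4 -27.1 127.5] jaw 88.2 j [-10.  20. -17.  52.   0.  -8.] w 34.1 F [ 1.  -0.1 -0. ] tilt 0.55
dp [ 0.0363  0.185  -0.1016] spin 1.539
dp [ 0.0363  0.185  -0.1016] spin -1.603
```

```bash
python3 -m creep '{"dp":[[0,0.03,-0.01],[0,0.06,-0.03],[0,0.09,-0.05],[0,0.12,-0.065],[0,0.15,-0.08],[0,0.17,-0.09],[0,0.18,-0.095],[0.01,0.184,-0.098],[0.02,0.184,-0.098],[0.032,0.184,-0.098],[0.032,0.184,-0.098],[0.032,0.184,-0.098],[0.032,0.184,-0.098]],"spin":[0.14,0.28,0.42,0.56,0.7,0.84,0.98,1.12,1.26,1.4,1.54,1.54,1.54]}' 1 ; python3 go.py 434 161 34 0;python3 -c "
from h import *
p,d=snap('top','a2.png');cv2.imwrite('pics/a2c.png',cv2.cvtColor(cv2.resize(p[150:270,160:320],(800,600)),cv2.COLOR_RGB2BGR))
p,d=snap('scene','s2.png');cv2.imwrite('pics/s2c.png',cv2.cvtColor(cv2.resize(p[165:255,150:270],(800,600)),cv2.COLOR_RGB2BGR))"
```

```text
t: 8.9
eef_pos: [433.3, 160.6, 90.1]
eef_rot: [0.5, 0.499, 0.501, -0.5]
ft_force: [0.4, 0.7, 0.4]
width: 85.4
t 8.9 pos [433.3 160.6  90.1] jaw 0.1 j [ 12.  16. -29.  45.   0. 102.] w 85.4 F [0.4 0.7 0.4] tilt 0.01
dp [ 0.0561  0.0007 -0.0004] spin 0.002
```

View pics/a2c.png

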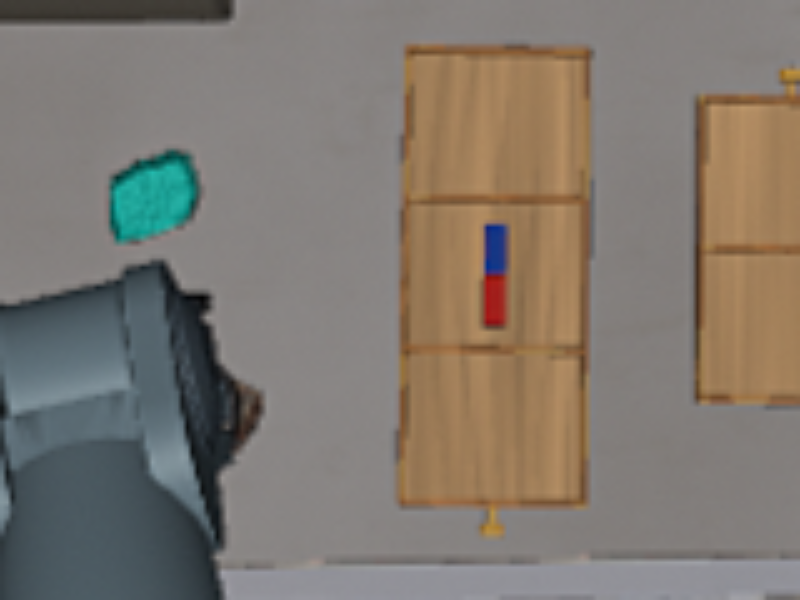

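View pics/s2c.png

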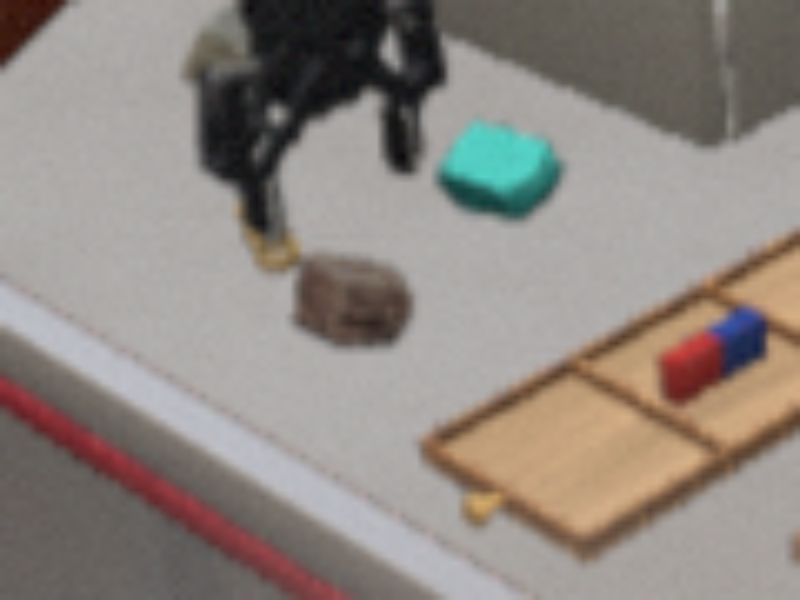

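The magnet lies upright and centred in the middle compartment, at top crop (495,275). The gripper is over the hematite, which shows at scene crop (352,300). Descending.

```bash
python3 -m creep '{"dp":[[0.02,0.001,0],[0.035,0.001,0],[0.048,0.001,0],[0.056,0.001,0],[0.056,0.001,0]],"spin":[0,0,0,0,0]}' 1; python3 -m creep '{"dp":[[0,0,0],[0,0,0],[0,0,0],[0,0,0],[0,0,0],[0,0,0],[0,0,0]],"spin":[0,0,0,0,0,0,0]}' -1 60; python3 go.py 434 161 60 0
```

```text
t: 9.5
eef_pos: [433.6, 160.4, 33.5]
eef_rot: [-0.5, -0.5, -0.5, 0.501]
ft_force: [0.1, 0.1, 0.0]
width: 85.8
t: 10.2
eef_pos: [436.0, 160.8, 35.9]
eef_rot: [0.501, 0.501, 0.499, -0.499]
ft_force: [-0.2, -0.8, 6.0]
width: 49.8
t 10.2 pos [436.  160.8  35.9] jaw -0.1 j [ 12.  20. -33.  36.  -0. 102.] w 49.8 F [-0.2 -0.8  6. ] tilt 0.2
dp [-0.0241 -0.0019 -0.0002] spin -0.001
```

```bash
python3 -m creep '{"dp":[[-0.01,0,0],[-0.02,0,0],[-0.04,0,0],[-0.06,0,0],[-0.07,0,0],[-0.07,0,0],[-0.07,0,0]],"spin":[0,0,0,0,0,0,0]}'; python3 go.py 426 -24 100 88.2;python3 -c "
from h import *
p,d=snap('scene','s3.png');cv2.imwrite('pics/s3c.png',cv2.cvtColor(cv2.resize(p[145:235,150:270],(800,600)),cv2.COLOR_RGB2BGR))"
```

```text
t: 10.9
eef_pos: [434.2, 160.6, 104.1]
eef_rot: [-0.5, -0.5, -0.5, 0.5]
ft_force: [-0.2, 0.5, -3.8]
width: 47.6
t 10.9 pos [434.2 160.6 104.1] jaw -0.1 j [ 12.  15. -28.  47.   0. 102.] w 47.6 F [-0.2  0.5 -3.8] tilt 0.01
dp [ 0.0041 -0.008   0.1846] spin -1.54
```

View pics/s3c.png

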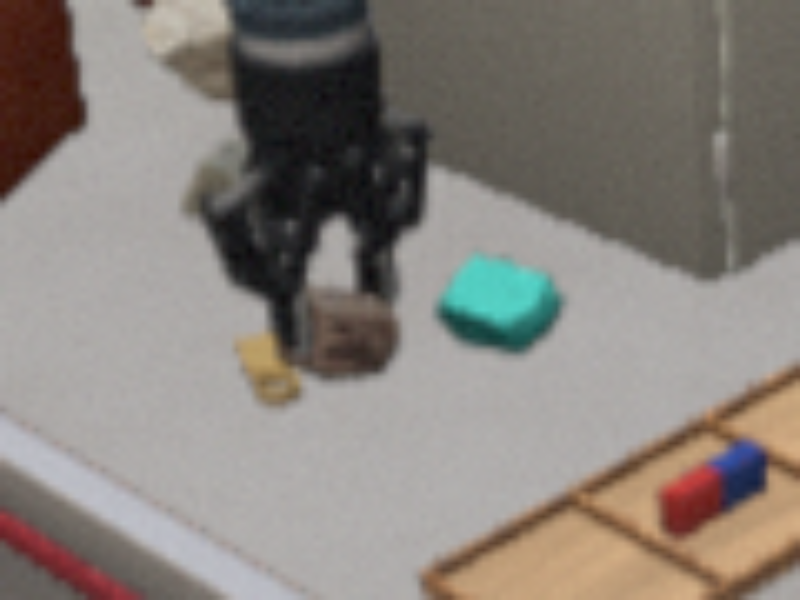

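```bash
python3 -m creep '{"dp":[[0,0,0.02],[0,-0.001,0.04],[0,-0.002,0.06],[0,-0.003,0.08],[0,-0.004,0.1],[0,-0.005,0.12],[0,-0.006,0.14],[0,-0.007,0.16],[0,-0.008,0.175],[0,-0.008,0.183],[0,-0.008,0.185],[0,-0.008,0.185],[0,-0.008,0.185],[0,-0.008,0.185]],"spin":[-0.12,-0.25,-0.38,-0.51,-0.64,-0.77,-0.9,-1.03,-1.16,-1.29,-1.42,-1.5,-1.54,-1.54]}'; python3 go.py 426 -24 42 88.2;python3 -c "
from h import *
p,d=snap('scene','s4.png');cv2.imwrite('pics/s4c.png',cv2.cvtColor(cv2.resize(p[145:265,190:350],(800,600)),cv2.COLOR_RGB2BGR))
P=cloud('scene',d);c=P[(P[...,0]>370)&(P[...,0]<480)&(P[...,1]>-90)&(P[...,1]<40)&(P[...,2]>30)&(P[...,2]<90)];print(len(c),np.percentile(c,[1,5,50],axis=0).round())"
```

```text
t: 12.35
eef_pos: [425.2, -24.2, 103.2]
eef_rot: [0.706, 0.012, 0.708, -0.011]
ft_force: [-0.2, 0.6, -3.3]
width: 47.5
t 12.35 pos [425.2 -24.2 103.2] jaw 88.2 j [-12.  11. -33.  45.   0. -10.] w 47.5 F [-0.2  0.6 -3.3] tilt 0.14
dp [0.0612 0.0002 0.001 ] spin -0.001
65 [[391. -54.  70.]
 [393. -52.  72.]
 [405. -44.  81.]]
```

View pics/s4c.png

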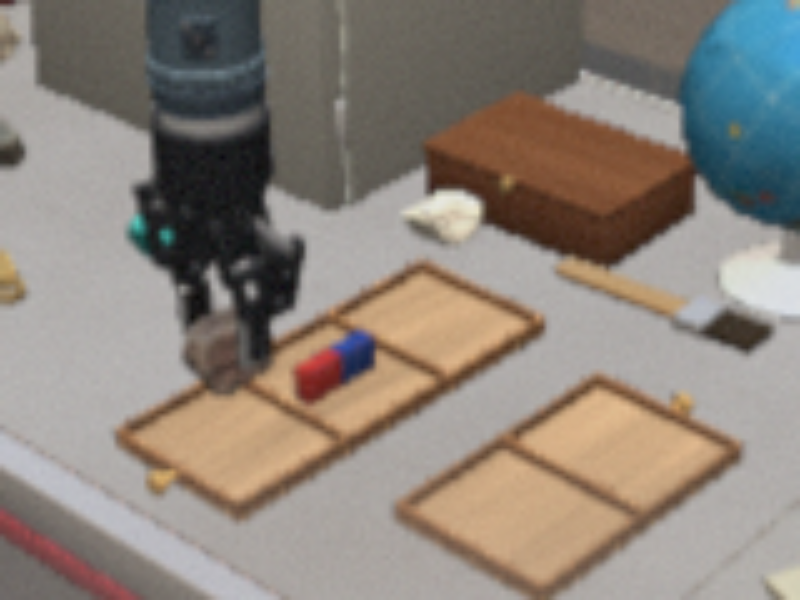

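```bash
python3 -m creep '{"dp":[[0.02,0,0.001],[0.04,0,0.001],[0.052,0,0.001],[0.058,0,0.001],[0.06,0,0.001],[0.061,0,0.001],[0.061,0,0.001],[0.061,0,0.001]],"spin":[0,0,0,0,0,0,0,0]}'; python3 go.py 426 -24 40 88.2
```

```text
t: 13.2
eef_pos: [428.2, -24.6, 43.9]
eef_rot: [0.708, 0.011, 0.706, -0.011]
ft_force: [-0.4, 0.4, -2.7]
width: 47.8
t 13.2 pos [428.2 -24.6  43.9] jaw 88.2 j [-12.  16. -38.  36.   0. -10.] w 47.8 F [-0.4  0.4 -2.7] tilt 0.12
dp [ 0.0039  0.0005 -0.0022] spin -0.0
```

```bash
python3 -m creep '{"dp":[[0.001,0,0],[0.002,0,0],[0.003,0,0],[0.003,0,0]],"spin":[0,0,0,0]}'; python3 go.py 426 -24 40 88.2
```

```text
t: 13.6
eef_pos: [428.5, -24.5, 43.2]
eef_rot: [0.708, 0.011, 0.706, -0.011]
ft_force: [-10.0, 3.2, 29.0]
width: 47.6
t 13.6 pos [428.5 -24.5  43.2] jaw 88.2 j [-12.  16. -38.  36.   0. -10.] w 47.6 F [-10.    3.2  29. ] tilt 0.18
dp [ 0.0032  0.0005 -0.0025] spin -0.0
```

```bash
python3 -m creep '{"dp":[[-0.002,0,0],[-0.002,0,0],[-0.002,0,0],[-0.002,0,0],[-0.002,0,0],[-0.002,0,0]],"spin":[0,0,0,0,0,0]}' 0.5; python3 -m creep '{"dp":[[-0.02,0,0],[-0.05,0,0],[-0.08,0,0],[-0.08,0,0],[-0.08,0,0]],"spin":[0,0,0,0,0]}'; python3 go.py 466 278 90 -24.7;python3 -c "
from h import *
p,d=snap('scene','s5.png');cv2.imwrite('pics/s5c.png',cv2.cvtColor(cv2.resize(p[145:265,190:350],(800,600)),cv2.COLOR_RGB2BGR))"
```

```text
t: 14.2
eef_pos: [427.1, -24.4, 42.1]
eef_rot: [0.707, 0.011, 0.707, -0.011]
ft_force: [-0.6, 0.2, -0.2]
width: 64.4
t: 14.7
eef_pos: [427.8, -24.5, 122.6]
eef_rot: [0.708, 0.011, 0.706, -0.011]
ft_force: [-0.7, 0.6, 0.1]
width: 63.8
t 14.7 pos [427.8 -24.5 122.6] jaw 88.2 j [-12.  10. -31.  48.   0. -10.] w 63.8 F [-0.7  0.6  0.1] tilt 0.1
dp [0.0326 0.3036 0.0285] spin 1.97
```

View pics/s5c.png

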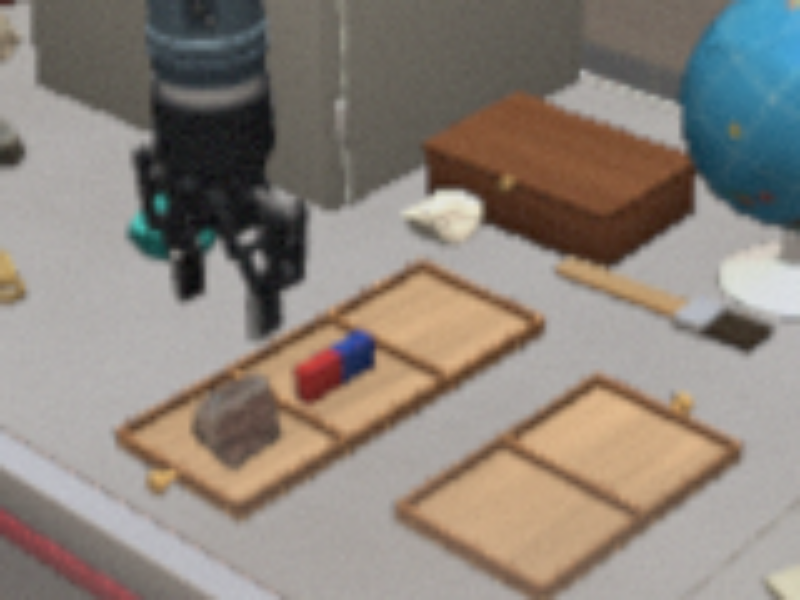

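```bash
python3 -m creep '{"dp":[[0,0.03,0.003],[0,0.07,0.006],[0,0.11,0.01],[0,0.15,0.014],[0,0.19,0.018],[0,0.22,0.021],[0,0.25,0.024],[0.01,0.28,0.026],[0.02,0.295,0.028],[0.03,0.304,0.028],[0.032,0.304,0.028],[0.032,0.304,0.028]],"spin":[-0.13,-0.26,-0.39,-0.52,-0.65,-0.78,-0.91,-1.04,-1.13,-1.17,-1.17,-1.17]}' 0.5; python3 go.py 466 278 25 -24.7;python3 -c "
from meas import *
p,d=snap('top','a3.png');cv2.imwrite('pics/a3c.png',cv2.cvtColor(cv2.resize(p[150:270,120:280],(800,600)),cv2.COLOR_RGB2BGR))
p,d=snap('scene','s6.png');cv2.imwrite('pics/s6c.png',cv2.cvtColor(cv2.resize(p[155:245,150:270],(800,600)),cv2.COLOR_RGB2BGR))
for n in('top','scene'):
  d=np.load('pics/%s_d.npy'%('a3' if n=='top' else 's6'));P=cloud(n,d);m=(P[...,0]>375)&(P[...,0]<480)&(P[...,1]>-80)&(P[...,1]<30)&(P[...,2]>22);Q=P[m];print(n,len(Q),Q.min(0).round(),Q.max(0).round(),Q.mean(0).round(),np.percentile(Q[:,2],[10,50,90,98]).round())"
```

```text
t: 15.95
eef_pos: [463.6, 277.5, 89.0]
eef_rot: [0.595, -0.381, 0.597, 0.381]
ft_force: [0.1, 0.2, 0.6]
width: 64.2
t 15.95 pos [463.6 277.5  89. ] jaw 155.1 j [ 24.  24. -17.  49.  -0. -41.] w 64.2 F [0.1 0.2 0.6] tilt 0.19
dp [ 0.064  -0.0021  0.0017] spin 3.139
top 271 [376. -52.  22.] [474.  16.  55.] [426. -25.  41.] [31. 42. 50. 54.]
scene 202 [392. -52.  22.] [455.   2.  57.] [420. -33.  39.] [27. 39. 49. 53.]
```

View pics/a3c.png

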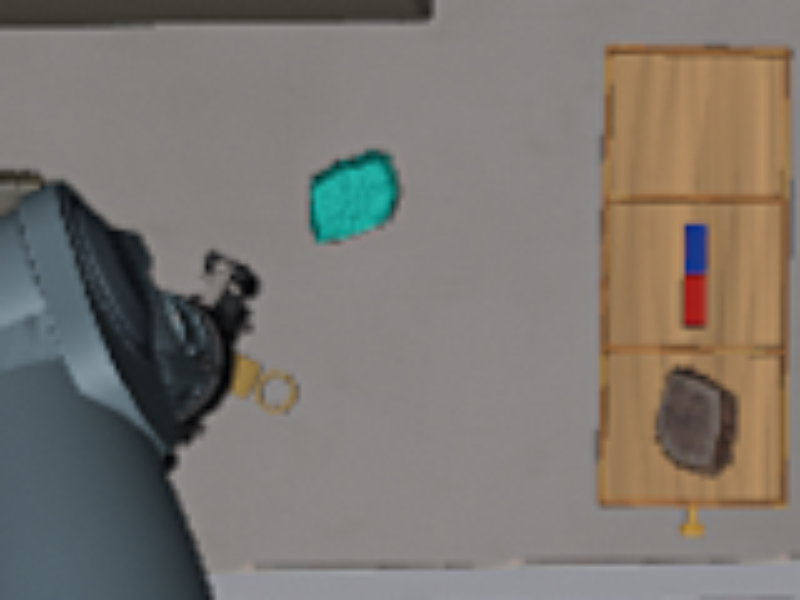

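View pics/s6c.png

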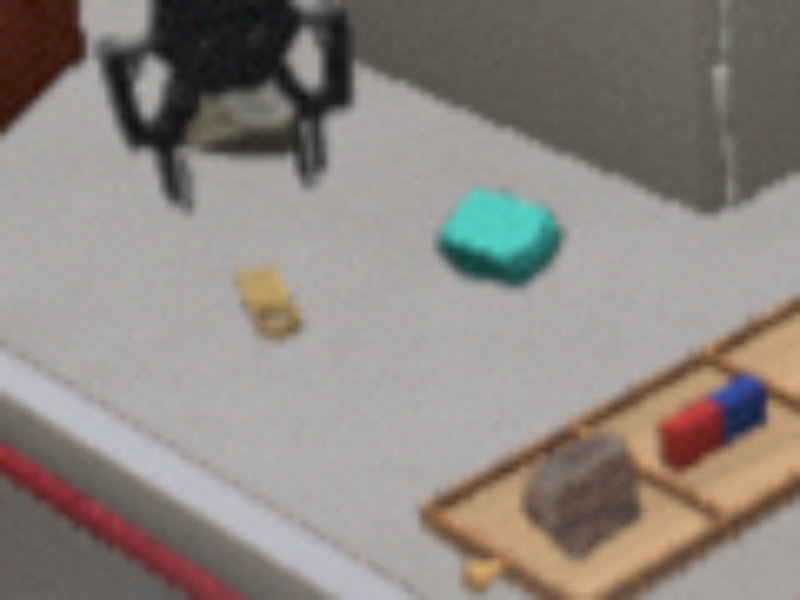

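The hematite sits centred in the knob compartment, at top crop (697,420). Its highest point is about 57 mm, which is its table height plus the 6 mm floor, so it is flat. Now down onto the lens, whose case and ring are at scene crop (270,300).

```bash
python3 -m creep '{"dp":[[0.02,-0.001,0.001],[0.04,-0.002,0.001],[0.055,-0.002,0.001],[0.062,-0.002,0.001],[0.064,-0.002,0.001],[0.064,-0.002,0.001]],"spin":[0,0,0,0,0,0]}' 0.3;  python3 go.py 466 278 24.5 -24.7; python3 -c "
from h import *
p,d=snap('scene','s7.png');cv2.imwrite('pics/s7c.png',cv2.cvtColor(cv2.resize(p[155:245,150:270],(800,600)),cv2.COLOR_RGB2BGR))"
```

```text
t: 16.65
eef_pos: [467.4, 278.4, 26.8]
eef_rot: [0.596, -0.381, 0.596, 0.381]
ft_force: [-0.4, -0.2, -0.0]
width: 55.4
t 16.65 pos [467.4 278.4  26.8] jaw 155.2 j [ 24.  28. -21.  40.   0. -41.] w 55.4 F [-0.4 -0.2 -0. ] tilt 0.04
dp [ 0.0023  0.0011 -0.001 ] spin 3.139
```

View pics/s7c.png

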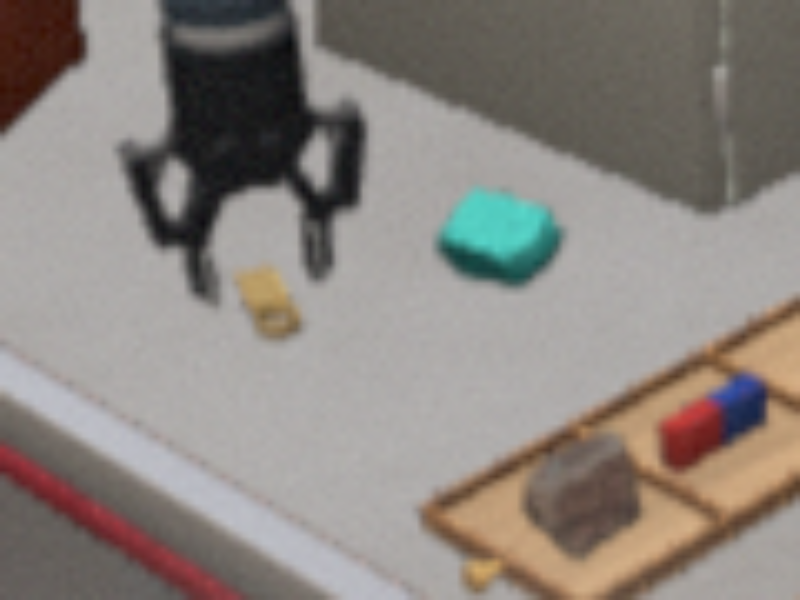

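```bash
python3 -m creep '{"dp":[[0.002,0.001,-0.001],[0.002,0.001,-0.001],[0.002,0.001,-0.001],[0.002,0.001,-0.001],[0.002,0.001,-0.001],[0.002,0.001,-0.001],[0.002,0.001,-0.001],[0.002,0.001,-0.001]],"spin":[0,0,0,0,0,0,0,0]}' -1 40;  python3 go.py 466 278 24.5 -24.7
```

```text
t: 17.5
eef_pos: [466.1, 278.3, 24.9]
eef_rot: [0.596, -0.381, 0.595, 0.381]
ft_force: [-1.8, 0.2, 5.1]
width: 23.7
t 17.5 pos [466.1 278.3  24.9] jaw 155.2 j [ 24.  28. -22.  40.   0. -41.] w 23.7 F [-1.8  0.2  5.1] tilt 0.06
dp [ 0.0004 -0.0001 -0.0004] spin 3.14
```

```bash
python3 -m creep '{"dp":[[-0.02,0,0],[-0.04,0,0],[-0.065,0,0],[-0.085,0,0],[-0.085,0,0]],"spin":[0,0,0,0,0]}';  python3 go.py 486.5 -220 110 88.2;  python3 -c "
from h import *
p,d=snap('scene','s8.png');cv2.imwrite('pics/s8c.png',cv2.cvtColor(cv2.resize(p[135:225,150:270],(800,600)),cv2.COLOR_RGB2BGR))"
```

```text
t: 18.0
eef_pos: [467.7, 279.1, 111.9]
eef_rot: [0.598, -0.381, 0.594, 0.381]
ft_force: [0.8, -0.2, 0.0]
width: 23.8
t 18.0 pos [467.7 279.1 111.9] jaw 155.2 j [ 24.  23. -16.  51.   0. -41.] w 23.8 F [ 0.8 -0.2  0. ] tilt 0.31
dp [ 0.0008 -0.2262 -0.4453] spin 1.17
```

View pics/s8c.png

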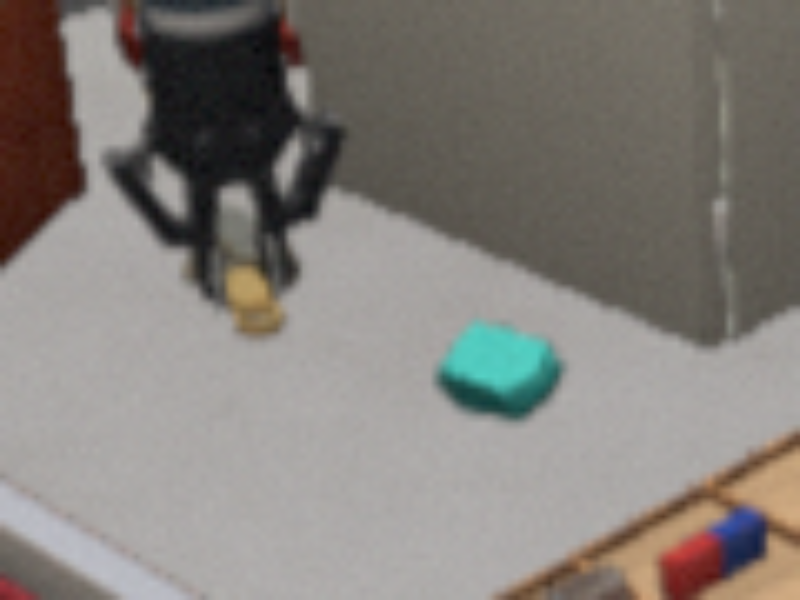

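```bash
python3 -m creep '{"dp":[[0,-0.012,-0.022],[0,-0.03,-0.056],[0,-0.05,-0.094],[0,-0.07,-0.131],[0,-0.09,-0.169],[0,-0.11,-0.206],[0,-0.13,-0.244],[0,-0.15,-0.282],[0,-0.17,-0.319],[0,-0.19,-0.357],[0,-0.21,-0.394],[0,-0.225,-0.422],[0,-0.235,-0.441],[0,-0.235,-0.441],[0,-0.235,-0.441]],"spin":[0.05,0.14,0.23,0.32,0.41,0.5,0.59,0.68,0.77,0.86,0.95,1.05,1.12,1.17,1.17]}';  python3 go.py 496.5 -220 31.5 88.2
```

```text
t: 19.55
eef_pos: [493.1, -221.0, 107.4]
eef_rot: [0.706, 0.012, 0.708, -0.011]
ft_force: [-0.1, -0.2, -0.7]
width: 23.5
t 19.55 pos [ 493.1 -221.   107.4] jaw 88.1 j [-31.  23. -16.  51.   0. -29.] w 23.5 F [-0.1 -0.2 -0.7] tilt 0.17
dp [0.0759 0.001  0.0036] spin -0.002
```

```bash
python3 -m creep '{"dp":[[0.03,0.001,0.002],[0.055,0.001,0.002],[0.068,0.001,0.002],[0.073,0.001,0.002],[0.075,0.001,0.002],[0.075,0.001,0.002],[0.075,0.001,0.002]],"spin":[0,0,0,0,0,0,0]}';  python3 go.py 496.5 -220 31 88.2
```

```text
t: 20.25
eef_pos: [496.9, -220.1, 35.0]
eef_rot: [0.708, 0.011, 0.707, -0.011]
ft_force: [-0.5, 0.6, -0.3]
width: 23.7
t 20.25 pos [ 496.9 -220.1   35. ] jaw 88.2 j [-31.  28. -21.  41.   0. -29.] w 23.7 F [-0.5  0.6 -0.3] tilt 0.09
dp [ 0.004   0.0001 -0.0004] spin 0.0
```

```bash
python3 -m creep '{"dp":[[0.002,0,0],[0.0035,0,0],[0.0035,0,0]],"spin":[0,0,0]}'; python3 -m creep '{"dp":[[0,0,0],[0,0,0],[0,0,0],[0,0,0],[0,0,0]],"spin":[0,0,0,0,0]}' 0 ;python3 -m creep '{"dp":[[-0.02,0,0],[-0.05,0,0],[-0.09,0,0],[-0.09,0,0],[-0.09,0,0]],"spin":[0,0,0,0,0]}' ; python3 go.py 431 -408 110 60 545 -407 90 -24.3 
```

```text
t: 20.55
eef_pos: [496.5, -220.0, 30.9]
eef_rot: [0.707, 0.011, 0.707, -0.011]
ft_force: [0.8, 1.1, -1.0]
width: 23.8
t: 21.05
eef_pos: [496.2, -219.8, 30.8]
eef_rot: [0.707, 0.011, 0.707, -0.011]
ft_force: [-0.1, 0.8, -0.6]
width: 42.8
t: 21.55
eef_pos: [497.2, -220.4, 121.8]
eef_rot: [0.708, 0.011, 0.706, -0.012]
ft_force: [-0.4, 0.4, -0.2]
width: 42.3
t 21.55 pos [ 497.2 -220.4  121.8] jaw 88.2 j [-31.  22. -15.  53.   0. -29.] w 42.3 F [-0.4  0.4 -0.2] tilt 0.17
dp [ 0.0119 -0.1896 -0.0602] spin 0.492
dp [ 0.0322 -0.185   0.0536] spin 1.963
```

```bash
python3 -m creep '{"dp":[[0,-0.03,0.01],[0,-0.06,0.02],[0,-0.09,0.03],[0,-0.12,0.035],[0,-0.15,0.044],[0,-0.17,0.05],[0.01,-0.18,0.053],[0.02,-0.185,0.053],[0.032,-0.185,0.053],[0.032,-0.185,0.053],[0.032,-0.185,0.053],[0.032,-0.185,0.053]],"spin":[-0.13,-0.26,-0.39,-0.52,-0.65,-0.78,-0.91,-1.04,-1.14,-1.178,-1.178,-1.178]}' 0.8; python3 go.py 545 -407 27 -24.3; python3 -c "
from h import *
p,d=snap('scene','s9.png');cv2.imwrite('pics/s9c.png',cv2.cvtColor(cv2.resize(p[185:305,270:430],(800,600)),cv2.COLOR_RGB2BGR))
p,d=snap('top','a9.png');cv2.imwrite('pics/a9c.png',cv2.cvtColor(cv2.resize(p[150:270,230:390],(800,600)),cv2.COLOR_RGB2BGR))"
```

```text
t: 22.75
eef_pos: [542.7, -405.9, 87.4]
eef_rot: [0.594, -0.382, 0.594, 0.384]
ft_force: [-0.2, 1.4, 0.0]
width: 77.0
t 22.75 pos [ 542.7 -405.9   87.4] jaw 155.6 j [ -42.   38.    7.   59.    0. -108.] w 77.0 F [-0.2  1.4  0. ] tilt 0.13
dp [ 0.0604 -0.0027 -0.0001] spin 3.14
```

View pics/s9c.png

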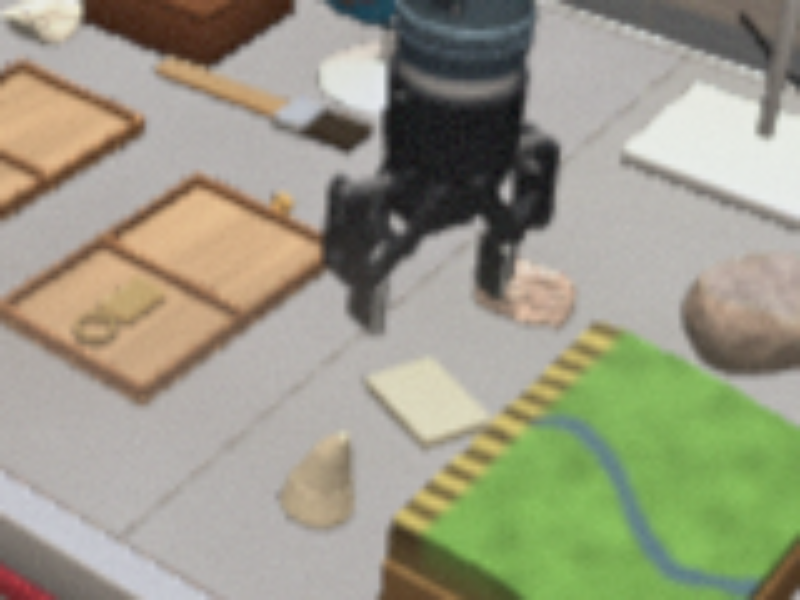

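View pics/a9c.png

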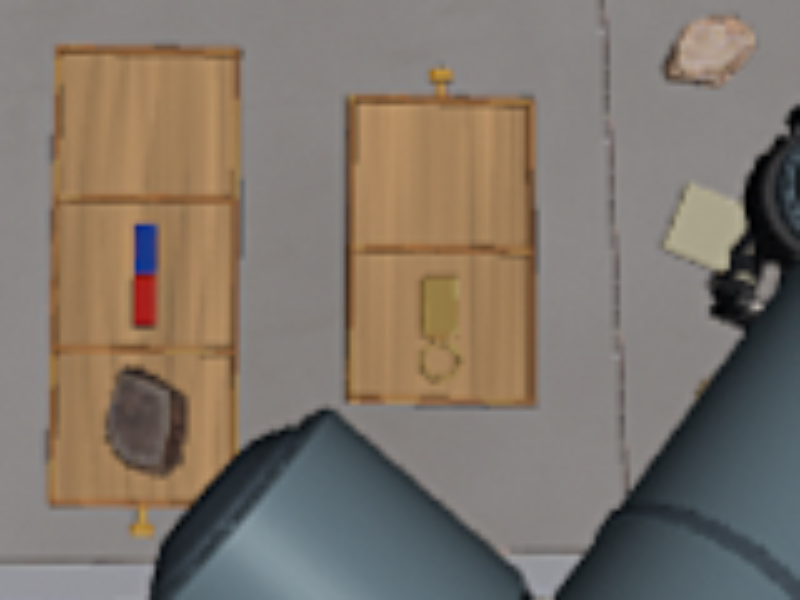

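The lens lies flat in the plain-end compartment at top crop (440,325). Now the plate, at scene crop (430,400).

```bash
python3 -m creep '{"dp":[[0.02,-0.002,0],[0.04,-0.003,0],[0.052,-0.003,0],[0.058,-0.003,0],[0.06,-0.003,0],[0.06,-0.003,0],[0.06,-0.003,0]],"spin":[0,0,0,0,0,0,0]}' 0.6; python3 go.py 545 -407 24 -24.3; python3 -c "
from h import *
print(env.tcp_to_tips)
p,d=snap('scene','s10.png');cv2.imwrite('pics/s10c.png',cv2.cvtColor(cv2.resize(p[215:290,320:420],(800,600)),cv2.COLOR_RGB2BGR))"
```

```text
t: 23.55
eef_pos: [546.6, -408.1, 29.7]
eef_rot: [0.594, -0.384, 0.594, 0.383]
ft_force: [0.6, -1.1, 0.3]
width: 68.6
t 23.55 pos [ 546.6 -408.1   29.7] jaw 155.7 j [ -42.   42.    4.   52.    0. -108.] w 68.6 F [ 0.6 -1.1  0.3] tilt 0.09
dp [0.0057 0.0019 0.0004] spin 3.141
22.0
```

View pics/s10c.png

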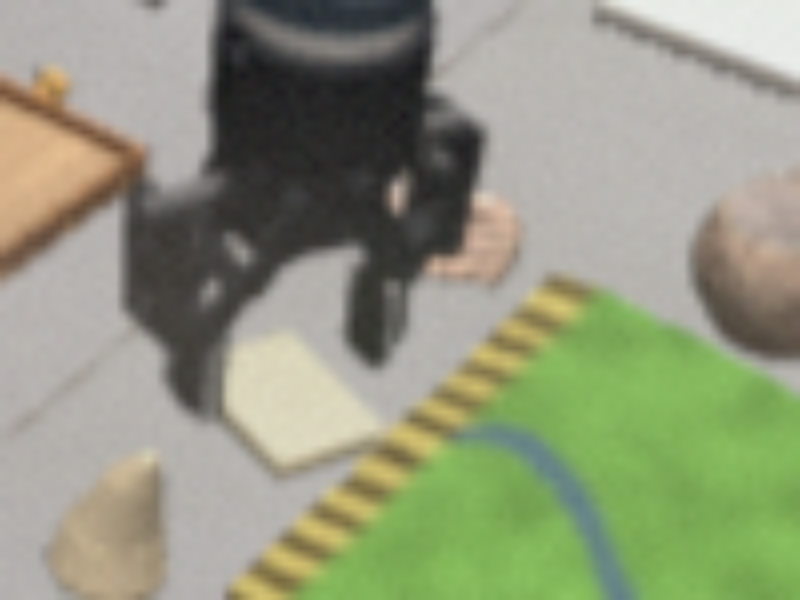

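```bash
python3 -m creep '{"dp":[[0.003,0.002,0],[0.005,0.002,0],[0.006,0.002,0],[0.006,0.002,0]],"spin":[0,0,0,0]}' 0.4; python3 go.py; python3 -m creep '{"dp":[[0,0,0],[0,0,0],[0,0,0],[0,0,0],[0,0,0],[0,0,0]],"spin":[0,0,0,0,0,0]}' -1 40;python3 go.py
```

```text
t: 24.0
eef_pos: [544.1, -406.6, 22.5]
eef_rot: [0.594, -0.383, 0.594, 0.384]
ft_force: [0.0, 0.0, -0.1]
width: 60.1
t 24.0 pos [ 544.1 -406.6   22.5] jaw 155.7 j [ -42.   42.    3.   51.    0. -108.] w 60.1 F [ 0.   0.  -0.1] tilt 0.03
t: 24.6
eef_pos: [544.5, -407.1, 23.1]
eef_rot: [0.594, -0.384, 0.594, 0.383]
ft_force: [-0.5, -0.7, 3.5]
width: 46.7
t 24.6 pos [ 544.5 -407.1   23.1] jaw 155.7 j [ -42.   42.    3.   51.    0. -108.] w 46.7 F [-0.5 -0.7  3.5] tilt 0.04
```

```bash
python3 -m creep '{"dp":[[-0.02,0,0],[-0.04,0,0],[-0.065,0,0],[-0.085,0,0],[-0.085,0,0],[-0.085,0,0]],"spin":[0,0,0,0,0,0]}';  python3 go.py 626 -30 108 88.2;  python3 -c "
from h import *
p,d=snap('scene','s11.png');cv2.imwrite('pics/s11c.png',cv2.cvtColor(cv2.resize(p[185:275,310:430],(800,600)),cv2.COLOR_RGB2BGR))"
```

```text
t: 25.2
eef_pos: [544.1, -406.7, 107.1]
eef_rot: [0.594, -0.383, 0.594, 0.384]
ft_force: [-0.4, 0.2, -0.8]
width: 46.5
t 25.2 pos [ 544.1 -406.7  107.1] jaw 155.7 j [ -42.   38.    9.   61.    0. -108.] w 46.5 F [-0.4  0.2 -0.8] tilt 0.02
dp [-0.0008  0.0806  0.377 ] spin 1.178
```

View pics/s11c.png

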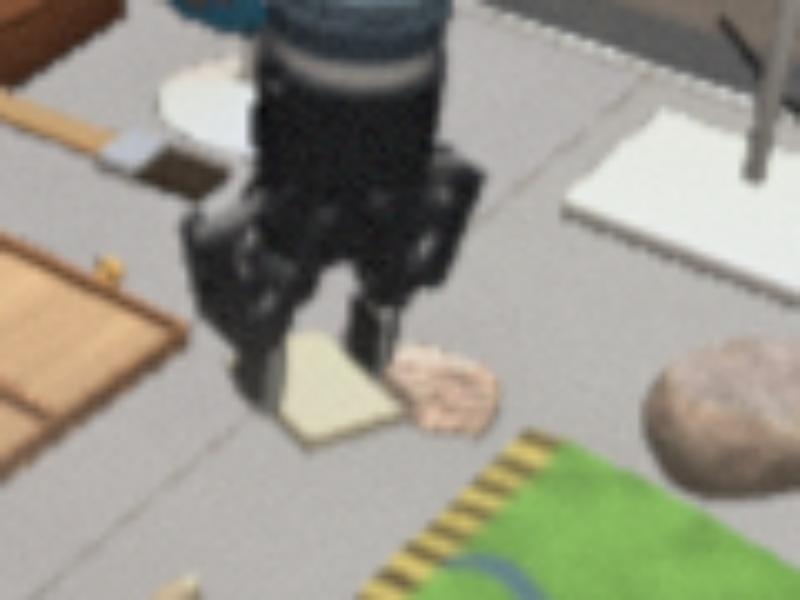

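```bash
python3 -m creep '{"dp":[[0,0.004,0.02],[0,0.011,0.05],[0,0.017,0.08],[0,0.024,0.11],[0,0.031,0.145],[0,0.039,0.18],[0,0.046,0.215],[0,0.053,0.25],[0,0.06,0.28],[0,0.066,0.31],[0,0.072,0.335],[0,0.077,0.36],[0,0.08,0.372],[0,0.081,0.377],[0,0.081,0.377],[0,0.081,0.377]],"spin":[0.04,0.12,0.2,0.29,0.38,0.47,0.56,0.65,0.74,0.83,0.92,1.0,1.08,1.14,1.178,1.178]}';  python3 go.py 626 -30 31 88.2
```

```text
t: 26.85
eef_pos: [624.4, -29.4, 105.7]
eef_rot: [0.706, 0.011, 0.708, -0.011]
ft_force: [0.2, 1.0, -1.0]
width: 46.6
t 26.85 pos [624.4 -29.4 105.7] jaw 88.2 j [-9. 32. -1. 57.  0. -7.] w 46.6 F [ 0.2  1.  -1. ] tilt 0.2
dp [ 0.0747 -0.0006  0.0019] spin 0.0
```

```bash
python3 -m creep '{"dp":[[0.03,0,0.001],[0.055,0,0.001],[0.068,0,0.001],[0.073,0,0.001],[0.074,0,0.001],[0.074,0,0.001],[0.074,0,0.001]],"spin":[0,0,0,0,0,0,0]}';  python3 go.py 626 -30 29.8 88.2
```

```text
t: 27.55
eef_pos: [627.8, -30.2, 35.1]
eef_rot: [0.708, 0.011, 0.706, -0.011]
ft_force: [0.8, 0.5, 0.1]
width: 46.2
t 27.55 pos [627.8 -30.2  35.1] jaw 88.2 j [-9. 36. -6. 48.  0. -7.] w 46.2 F [0.8 0.5 0.1] tilt 0.14
dp [ 0.0053  0.0001 -0.0018] spin -0.0
```

```bash
python3 -m creep '{"dp":[[0.002,0,-0.001],[0.004,0,-0.001],[0.0045,0,-0.001],[0.0045,0,-0.001]],"spin":[0,0,0,0]}'; python3 -m creep '{"dp":[[0,0,0],[0,0,0],[0,0,0],[0,0,0],[0,0,0]],"spin":[0,0,0,0,0]}' 0.4 ;python3 -m creep '{"dp":[[-0.02,0,0],[-0.05,0,0],[-0.09,0,0],[-0.09,0,0],[-0.09,0,0]],"spin":[0,0,0,0,0]}' ; python3 go.py 431 -408 110 60
```

```text
t: 27.95
eef_pos: [625.6, -29.9, 29.2]
eef_rot: [0.707, 0.011, 0.707, -0.011]
ft_force: [-0.9, 0.4, -1.4]
width: 46.5
t: 28.45
eef_pos: [625.8, -29.9, 29.3]
eef_rot: [0.707, 0.011, 0.707, -0.011]
ft_force: [0.0, -1.2, -0.1]
width: 59.9
t: 28.95
eef_pos: [626.9, -30.1, 120.7]
eef_rot: [0.708, 0.011, 0.706, -0.011]
ft_force: [-0.2, 0.4, -0.5]
width: 59.7
t 28.95 pos [626.9 -30.1 120.7] jaw 88.2 j [-9. 31. -0. 58.  0. -7.] w 59.7 F [-0.2  0.4 -0.5] tilt 0.19
dp [ 0.0102 -0.3839 -0.1838] spin 0.492
```

```bash
python3 -m creep '{"dp":[[0,-0.02,-0.01],[0,-0.05,-0.024],[0,-0.09,-0.043],[0,-0.13,-0.062],[0,-0.17,-0.081],[0,-0.21,-0.1],[0,-0.25,-0.12],[0,-0.29,-0.14],[0,-0.325,-0.155],[0,-0.355,-0.17],[0,-0.375,-0.18],[0,-0.383,-0.183],[0,-0.383,-0.183],[0,-0.383,-0.183],[0,-0.383,-0.183]],"spin":[0.08,0.2,0.33,0.46,0.59,0.72,0.85,0.98,1.11,1.24,1.36,1.46,1.54,1.54,1.54]}' 0.8;  python3 go.py 431 -408 28 0; python3 -c "
from h import *
P=cloud('top',np.load('pics/top0_d.npy'));m=(P[...,0]>380)&(P[...,0]<490)&(P[...,1]<-440)&(P[...,1]>-520)&(P[...,2]>15);Q=P[m];print('right of coral',Q.max(0).round(),np.percentile(Q[:,2],50))
p,d=snap('scene','s12.png');cv2.imwrite('pics/s12c.png',cv2.cvtColor(cv2.resize(p[195:315,270:430],(800,600)),cv2.COLOR_RGB2BGR))
p,d=snap('top','a12.png');cv2.imwrite('pics/a12c.png',cv2.cvtColor(cv2.resize(p[150:270,230:390],(800,600)),cv2.COLOR_RGB2BGR))"
```

```text
t: 30.45
eef_pos: [430.0, -406.1, 118.0]
eef_rot: [0.499, 0.5, 0.501, -0.5]
ft_force: [-0.7, 0.6, 0.6]
width: 77.1
t 30.45 pos [ 430.  -406.1  118. ] jaw 0.0 j [-50.  28.  -7.  56.   0.  40.] w 77.1 F [-0.7  0.6  0.6] tilt 0.14
dp [0.09   0.0011 0.002 ] spin 0.001
right of coral [ 490. -478.   83.] 71.77013659880527
```

View pics/s12c.png

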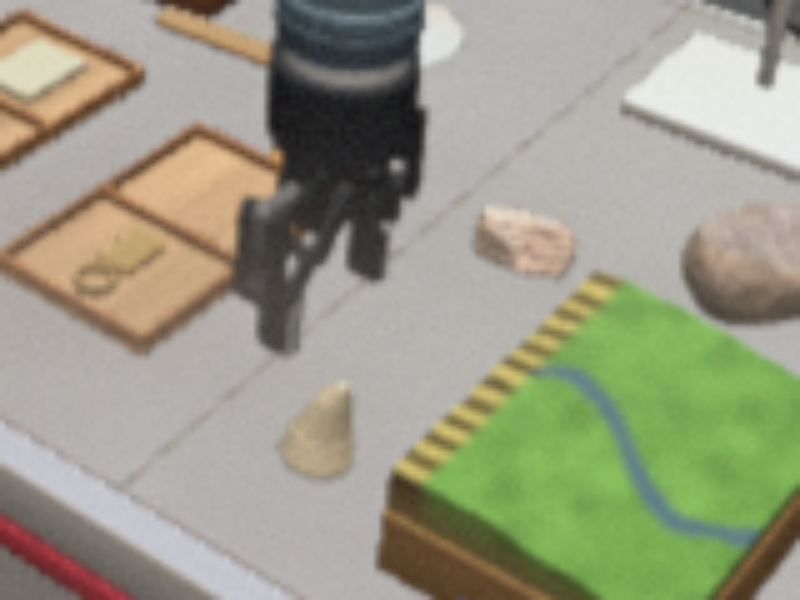

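View pics/a12c.png

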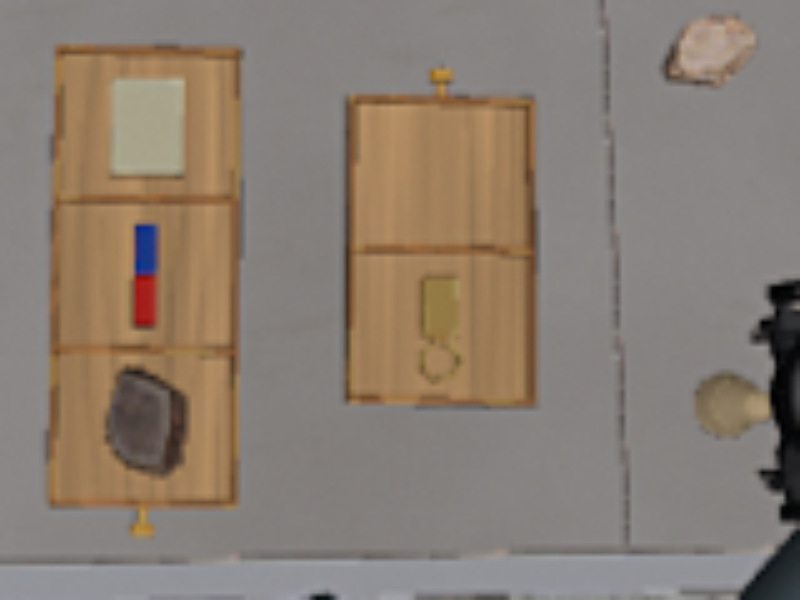

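```bash
python3 -c "
from h import *
C=calibration('top');T=np.array(C['cam_to_world'])
for u,v,h in[(369-.4,230.5,4),(375,224-.4,6),(375,237.2,6),(375,230.5,8)]:
  r=T[:3,:3]@[(u-C['cx'])/C['fx'],(v-C['cy'])/C['fy'],1];print((T[:3,3]+r*(h-T[2,3])/r[2]).round(1))"
```

```text
[ 433.  -387.5    4. ]
[ 455.2 -409.3    6. ]
[ 410.6 -406.9    6. ]
[ 432.5 -407.5    8. ]
```

```bash
python3 -m creep '{"dp":[[0.02,0.002,0.002],[0.045,0.002,0.002],[0.065,0.002,0.002],[0.08,0.002,0.002],[0.088,0.002,0.002],[0.09,0.002,0.002],[0.09,0.002,0.002],[0.09,0.002,0.002]],"spin":[0,0,0,0,0,0,0,0]}' 0.8;  python3 go.py 433 -408.5 26 0; python3 -c "
from h import *
p,d=snap('scene','s13.png');cv2.imwrite('pics/s13c.png',cv2.cvtColor(cv2.resize(p[230:305,300:400],(800,600)),cv2.COLOR_RGB2BGR))"
```

```text
t: 31.35
eef_pos: [433.2, -409.5, 30.2]
eef_rot: [0.5, 0.5, 0.499, -0.5]
ft_force: [0.3, 0.1, -0.2]
width: 76.5
t 31.35 pos [ 433.2 -409.5   30.2] jaw -0.0 j [-49.  33. -12.  45.   0.  41.] w 76.5 F [ 0.3  0.1 -0.2] tilt 0.1
dp [ 0.0042 -0.0002 -0.001 ] spin -0.001
```

View pics/s13c.png

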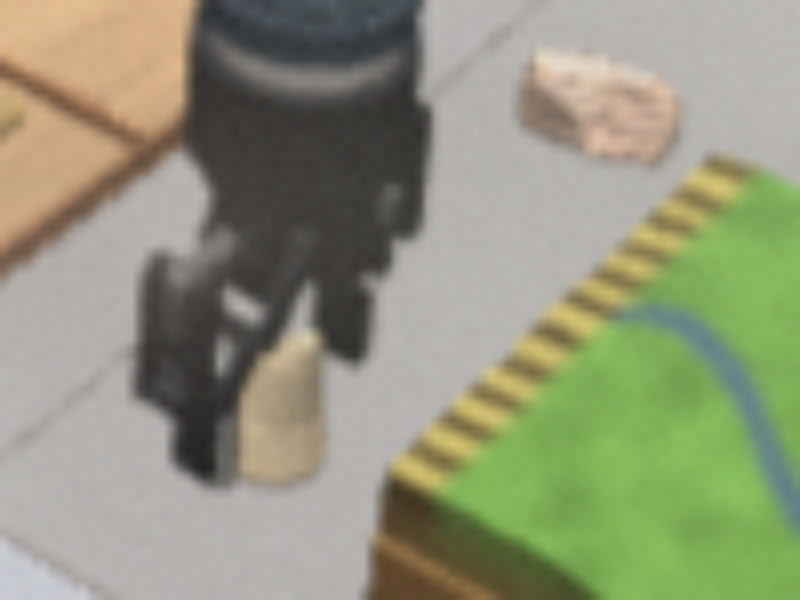

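```bash
python3 -m creep '{"dp":[[0.002,0,-0.001],[0.004,0,-0.001],[0.004,0,-0.001]],"spin":[0,0,0]}' 0.4; python3 -m creep '{"dp":[[0,0,0],[0,0,0],[0,0,0],[0,0,0],[0,0,0],[0,0,0]],"spin":[0,0,0,0,0,0]}' -1 40;python3 go.py; python3 -m creep '{"dp":[[-0.01,0,0],[-0.02,0,0],[-0.04,0,0],[-0.065,0,0],[-0.08,0,0],[-0.08,0,0],[-0.08,0,0]],"spin":[0,0,0,0,0,0,0]}';  python3 go.py 586.5 -223 106 88.2;  python3 -c "
from h import *
p,d=snap('scene','s14.png');cv2.imwrite('pics/s14c.png',cv2.cvtColor(cv2.resize(p[210:300,300:420],(800,600)),cv2.COLOR_RGB2BGR))"
```

```text
t: 31.7
eef_pos: [432.6, -407.7, 25.1]
eef_rot: [0.5, 0.5, 0.5, -0.5]
ft_force: [-0.2, -0.9, 0.1]
width: 59.9
t: 32.3
eef_pos: [432.7, -408.0, 25.7]
eef_rot: [-0.5, -0.5, -0.5, 0.5]
ft_force: [-1.8, 1.1, 6.4]
width: 38.1
t 32.3 pos [ 432.7 -408.    25.7] jaw -0.1 j [-49.  33. -13.  44.   0.  41.] w 38.1 F [-1.8  1.1  6.4] tilt 0.01
t: 33.0
eef_pos: [432.9, -408.2, 105.5]
eef_rot: [0.5, 0.5, 0.499, -0.5]
ft_force: [-0.3, 1.5, -1.0]
width: 38.2
t 33.0 pos [ 432.9 -408.2  105.5] jaw -0.1 j [-49.  28.  -7.  54.   0.  41.] w 38.2 F [-0.3  1.5 -1. ] tilt 0.06
dp [-0.0005  0.1534 -0.1853] spin -1.54
```

View pics/s14c.png

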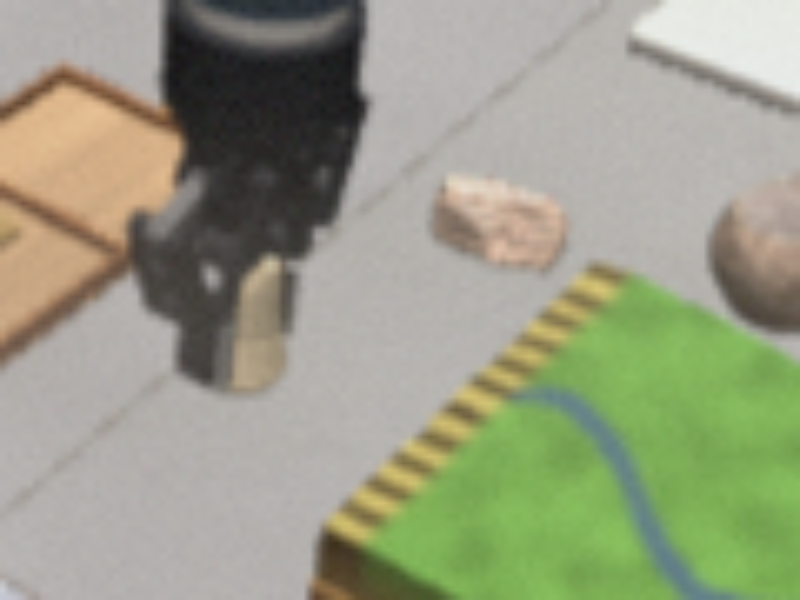

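The coral is held upright at scene crop (258,330).

```bash
python3 -m creep '{"dp":[[0,0.01,-0.012],[0,0.023,-0.028],[0,0.038,-0.046],[0,0.053,-0.064],[0,0.068,-0.082],[0,0.083,-0.1],[0,0.098,-0.118],[0,0.113,-0.136],[0,0.128,-0.154],[0,0.14,-0.169],[0,0.149,-0.18],[0,0.153,-0.185],[0,0.153,-0.185],[0,0.153,-0.185],[0,0.153,-0.185]],"spin":[-0.06,-0.17,-0.29,-0.41,-0.53,-0.65,-0.77,-0.89,-1.01,-1.13,-1.25,-1.37,-1.48,-1.54,-1.54]}';  python3 go.py 586.5 -223 33 88.2
```

```text
t: 34.55
eef_pos: [584.9, -222.5, 103.7]
eef_rot: [0.706, 0.012, 0.708, -0.011]
ft_force: [1.2, 0.6, -1.5]
width: 38.3
t 34.55 pos [ 584.9 -222.5  103.7] jaw 88.2 j [-27.  32.  -2.  57.   0. -25.] w 38.3 F [ 1.2  0.6 -1.5] tilt 0.17
dp [ 0.0707 -0.0006  0.0018] spin -0.0
```

```bash
python3 -m creep '{"dp":[[0.03,0,0.001],[0.05,0,0.001],[0.062,0,0.001],[0.067,0,0.001],[0.069,0,0.001],[0.069,0,0.001],[0.069,0,0.001],[0.069,0,0.001]],"spin":[0,0,0,0,0,0,0,0]}';  python3 go.py 586.5 -223 32.3 88.2
```

```text
t: 35.35
eef_pos: [587.6, -223.5, 37.3]
eef_rot: [0.708, 0.011, 0.706, -0.012]
ft_force: [0.5, 0.6, -0.7]
width: 38.1
t 35.35 pos [ 587.6 -223.5   37.3] jaw 88.2 j [-27.  36.  -6.  48.   0. -25.] w 38.1 F [ 0.5  0.6 -0.7] tilt 0.11
dp [ 0.005   0.0004 -0.0011] spin -0.0
```

```bash
python3 -m creep '{"dp":[[0.002,0,-0.001],[0.003,0,-0.001],[0.0035,0,-0.001],[0.0035,0,-0.001],[0.0035,0,-0.001]],"spin":[0,0,0,0,0]}'; python3 go.py 586.5 -223 32 88.2
```

```text
t: 35.85
eef_pos: [585.8, -223.1, 32.8]
eef_rot: [0.707, 0.011, 0.707, -0.011]
ft_force: [-0.0, 0.6, -0.3]
width: 38.0
t 35.85 pos [ 585.8 -223.1   32.8] jaw 88.2 j [-27.  36.  -7.  48.   0. -25.] w 38.0 F [-0.   0.6 -0.3] tilt 0.01
dp [0.0008 0.0001 0.0007] spin -0.0
```

```bash
python3 -m creep '{"dp":[[0.0005,0,0],[0.001,0,0],[0.001,0,0]],"spin":[0,0,0]}'; python3 -m creep '{"dp":[[0,0,0],[0,0,0],[0,0,0],[0,0,0],[0,0,0],[0,0,0]],"spin":[0,0,0,0,0,0]}' 0.4 ;python3 -m creep '{"dp":[[-0.01,0,0],[-0.03,0,0],[-0.06,0,0],[-0.1,0,0],[-0.14,0,0],[-0.14,0,0],[-0.14,0,0]],"spin":[0,0,0,0,0,0,0]}' ; python3 -m creep '{"dp":[[0,0,-0.03],[0,0.02,-0.06],[0,0.05,-0.09],[0,0.09,-0.12],[0,0.13,-0.13],[0,0.17,-0.13],[0,0.21,-0.13],[0,0.25,-0.13],[0,0.29,-0.13],[0,0.33,-0.13],[0,0.37,-0.13],[0,0.41,-0.13],[0,0.44,-0.13],[0,0.45,-0.13],[0,0.45,-0.13]],"spin":[0,0,0,0,0,0,0,0,0,0,0,0,0,0,0]}'; python3 -c "
from h import *
p,d=snap('scene','s15.png');cv2.imwrite('pics/s15c.png',cv2.cvtColor(cv2.resize(p[170:290,210:370],(800,600)),cv2.COLOR_RGB2BGR))
p,d=snap('top','a15.png');cv2.imwrite('pics/a15c.png',cv2.cvtColor(cv2.resize(p[120:270,220:420],(800,600)),cv2.COLOR_RGB2BGR))"
```

```text
t: 36.15
eef_pos: [585.9, -223.1, 31.8]
eef_rot: [0.707, 0.011, 0.707, -0.011]
ft_force: [-0.2, 0.2, -0.4]
width: 38.2
t: 36.75
eef_pos: [585.8, -223.1, 31.8]
eef_rot: [0.707, 0.011, 0.707, -0.011]
ft_force: [0.5, 0.7, -0.2]
width: 59.5
t: 37.45
eef_pos: [586.9, -223.6, 173.9]
eef_rot: [0.708, 0.011, 0.706, -0.012]
ft_force: [0.2, -0.8, -0.1]
width: 59.6
t: 38.95
eef_pos: [469.2, 231.4, 170.6]
eef_rot: [0.706, 0.01, 0.708, -0.011]
ft_force: [-0.4, -0.3, 0.3]
width: 59.9
```

View pics/s15c.png

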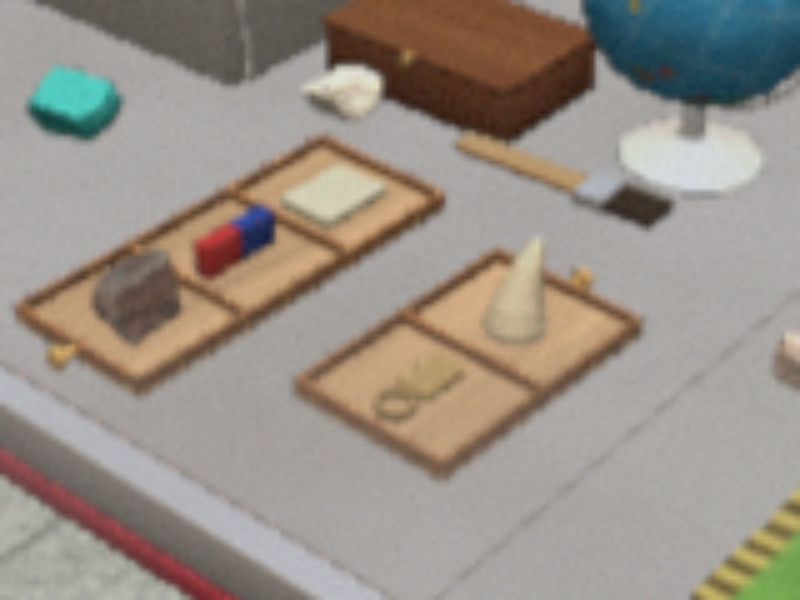

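View pics/a15c.png

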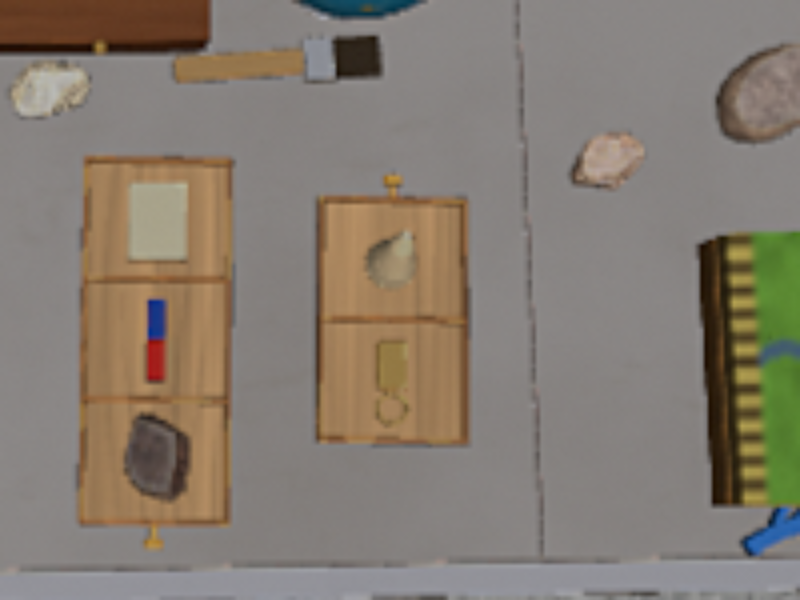

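Everything looks placed. In the top crop: plate (158,222), magnet (156,340), hematite (157,457), coral (390,262), lens (391,383). I'll check the hematite's tilt against its starting shape, plus heights and the bystanders.

```bash
python3 -c "
from h import *
from scipy.optimize import least_squares
from scipy.spatial import cKDTree
from scipy.spatial.transform import Rotation as R
def pts(n0,n1):
  o=[]
  for c,f in(('top',n0),('scene',n1)):
    yield cloud(c,np.load('pics/%s_d.npy'%f))
def sel(Ps,x,y,z): return np.vstack([P[(abs(P[...,0]-x)<50)&(abs(P[...,1]-y)<46)&(P[...,2]>z)] for P in Ps])
P0=list(pts('top0','scene0'));P1=list(pts('a15','s15'))
A=sel(P0,434,160,14);B=sel(P1,426,-25,22);c=np.array([434,160,0.])
A=A-c
t=cKDTree(A)
best=None
for a0 in(70,88,105):
  def f(q):
    X=R.from_rotvec(q[:3]).inv().apply(B-[426,-25,6]-q[3:]);return t.query(X)[0]
  # B = Rz*A
  s=least_squares(f,[0,0,np.radians(a0),0,0,0],loss='soft_l1',f_scale=2,x_scale=[.05,.05,.1,3,3,3],diff_step=1e-3)
  r=R.from_rotvec(s.x[:3]);tilt=np.arccos(r.as_matrix()[2,2]);print(a0,s.cost.round(1),'tilt',tilt.round(3),'yaw',np.degrees(r.as_euler('zyx')[0]).round(1),'shift',s.x[3:].round(1),np.median(f(s.x)).round(2))
P=P1[0]
for n,x,y in(('plate',626,-30),('magnet',526,-27),('lens',496,-220),('coral',586,-223)):
  m=(abs(P[...,0]-x)<8)&(abs(P[...,1]-y)<7);print(n,'top z',np.nanmedian(P[m][:,2]).round(1))
a,b=np.load('pics/top0_p.npy').astype(int),np.load('pics/a15_p.npy').astype(int)
for n,(r,c0) in dict(feld=(160,370),brush=(136,290),slate=(189,117)).items(): print(n,np.abs(a-b)[r-12:r+12,c0-20:c0+20].mean().round(2))
"; python3 go.py
```

```text
70 1287.6 tilt 0.123 yaw 86.9 shift [ 3.4 -0.9 -0.7] 2.47
88 1258.4 tilt 0.076 yaw 88.8 shift [ 3.1 -2.  -1.1] 2.47
105 1258.3 tilt 0.033 yaw 91.8 shift [ 2.8 -1.2 -1. ] 2.43
plate top z 14.6
magnet top z 33.2
lens top z 16.2
coral top z 56.3
feld 4.65
brush 4.27
slate 14.67
t 39.05 pos [469.6 229.7 171. ] jaw 88.1 j [ 19.  18. -13.  59.  -0.  21.] w 59.7 F [-0.8  0.   0.6] tilt 0.12
```

```bash
python3 -c "
from h import *
a,b=np.load('pics/scene0_p.npy'),np.load('pics/s15_p.npy')
x=np.hstack([a[145:205,160:220],b[145:205,160:220]]);cv2.imwrite('pics/cmp.png',cv2.cvtColor(cv2.resize(x,(800,400)),cv2.COLOR_RGB2BGR))
x=np.hstack([cv2.resize(np.load('pics/top0_p.npy')[219:249,189:219],(400,400)),cv2.rotate(cv2.resize(np.load('pics/a15_p.npy')[219:249,244:274],(400,400)),cv2.ROTATE_90_CLOCKWISE)]);cv2.imwrite('pics/cmp2.png',cv2.cvtColor(x,cv2.COLOR_RGB2BGR))"
```

```text
(no output)
```

View pics/cmp.png

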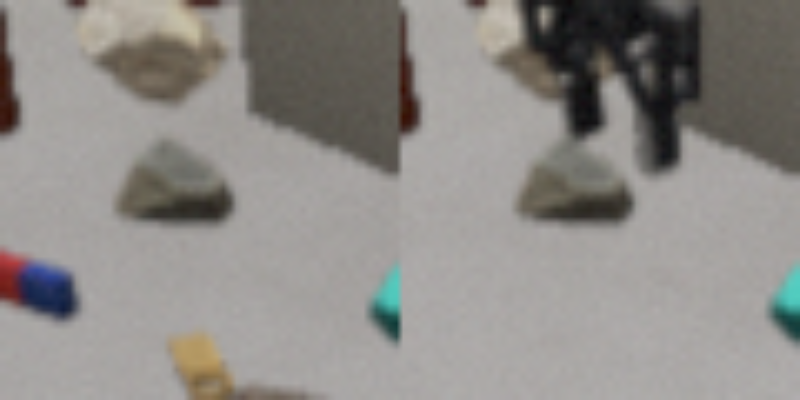

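View pics/cmp2.png

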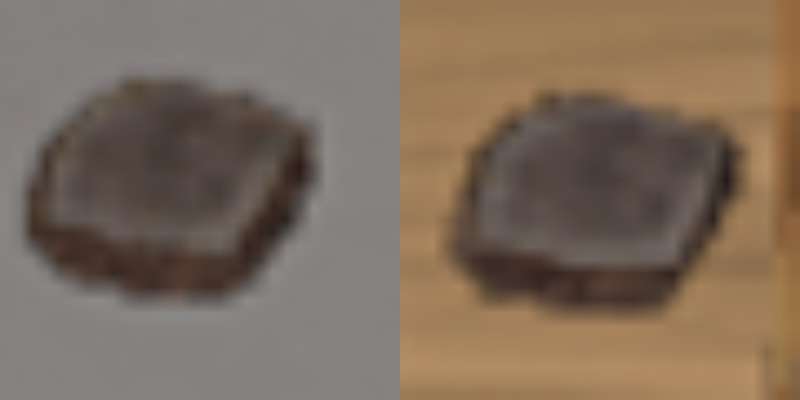

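The slate is in the same place (left (175,185), right (575,185)); the arm in front of it explains the pixel difference. The hematite shows the same top face in both views, with clear floor all round it, so it sits flat. Handing in.

```bash
python3 -c "
from workcell import sign_off,status
print(status.state()['t']);print(sign_off())"
```

```text
39.05
the job is handed in; nothing more can be done
None
```

Both kits are made up and I handed the job in at 39 s of the 144 s allowed.

- **Mineral kit:** the hematite is in the knob-end compartment, the bar magnet in the middle and the streak plate in the other end.
- **Fossil kit:** the horn coral stands upright in the knob-end compartment and the hand lens lies flat in the other.

**Last checks:**
- All five things were released and stood clear of the walls in both camera views. The gripper was about 150 mm above the bench.
- Measured top heights for the magnet, plate and lens match lying on the tray floor. The coral was judged by eye: it stands upright, and the hand was at floor height when it let go.
- The largest force I saw was about 29 N, at the wrist, when the hematite touched the tray floor. The limit is 120 N.

**Checks that disagreed or settled less:**
- The fit of the hematite's tilt was weak, giving 0.03, 0.08 and 0.12 rad depending on the starting guess, against a limit of 0.15 rad. Its height, the matching view of its top face and the clear floor around it all say it is flat.
- The picture comparison for the dark grey stone showed a difference, but the arm was in front of it. A side-by-side view from the other camera shows it has not moved. The pink stone and the brush showed no meaningful change.

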